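# Fold the conservator's measuring kit and put it away in its case

## Task

Tidy up after measuring: move the marble strip off the storage case and lay it flat in the middle of the cork mat, then fold every folding rule shut and stow each flat on the floor of its own slot in the case, and shut the hinged loupe box, if it is there, and set it flat in its bay. Some of the things may be missing; leave the jars, cup, brush and palette knife where they are.

Things in the scene. Friction and masses are not known exactly. Their poses are not given: they have to be found in the camera images.
- case: fitted storage case fixed on the table, aluminium rim and black foam, 166 (x) x 284 (y) x 22 mm high; origin at the centre of its underside. Foam and rim tops are 22 mm (beside the bay 32 mm), floors 6 mm above the table. Along y from the -y end: three alike slots for rules, then a wider bay for the box. The foam is cut away in the middle third (x = -35..35 mm) as finger room, down to the floor
- slot1 (a point): centre of the first slot's floor, 6 mm above the table; slot 150 mm long (x) by 36 mm wide (y), 16 mm deep, axes as the case's
- slot2 (a point): the same for the second slot, 52 mm on
- slot3 (a point): the same for the third slot
- bay (a point): centre of the floor of the box's bay, 6 mm above the table; 116 mm long (x) by 68 mm wide (y); the foam along its sides stands 32 mm above the table, so an open lid will not go in, axes as the case's
- box_mid (a point): dark wooden hinged box with a loupe, or absent; 100 (x) x 56 (y) x 32 mm high shut, about 0.23 kg; this point is the shut box's centre, 16 mm above its underside, z up. Base 22 mm high; the 10 mm deep lid is hinged along x at y = +28 mm, 22 mm above the underside, and closes towards -y. Goes flat into the bay, long side along it, either way round
- mat: cork mat fixed on the table, 170 (its x) x 110 x 4 mm; origin at the centre of its underside
- strip_mid (a point): strip of marble, 60 (x) x 130 (y) x 16 mm, about 0.33 kg, left lying on the case across the ends of the three rule slots; this point is its centre, half-way up, z up
- rule1_mid (a point): white-painted wooden folding rule, or absent, lying flat, hinge pin upright: two leaves, each 130 x 12 x 24 high (mm); folded, one bar 130 x 24 x 24. This point is the folded bar's centre: first leaf's inner face, 65 mm from the pin, 12 mm up. x runs along the first leaf away from the pin (pin at x = -65 mm, y = 0); first leaf at y = -12..0, second on the +y side. Any slot, either way round
- rule2_mid (a point): another folding rule, the same as rule1 in every way; point and axes alike. May be absent
- rule3_mid (a point): another folding rule, the same as rule1 in every way; point and axes alike. May be absent
- rule1_leaf (a joint): opening angle (rad) of the second leaf about the pin, 0 = folded, limit 1.1, starts 0.55 to 1.0 (a V); opening turns it anticlockwise seen from above, with the first leaf staying. Friction hinge (0.035 N m): stays where left; a squeeze across both leaves about 27 mm from the pin folds it. Folded means under 0.12
- rule2_leaf (a joint): the same for rule2
- rule3_leaf (a joint): the same for rule3
- box_lid (a joint): lid angle (rad), 0 = shut, starts 1.75 to 2.0 (leaning back over the hinge side), stop at 2.05. A stiff hinge (friction 0.018 N m): it stays where it is left at any angle; a light push (about 1 N) from behind the hinge turns it over, then press it down shut. Shut means under 0.12
- jar1: small jar, 36 mm wide, 45 mm high, standing among the things; origin under its centre. Leave it alone
- jar2: another such jar. Leave it alone
- jar3: jar 40 mm wide, 60 mm high. Leave it alone
- knife: palette knife 200 mm long lying at the back. Leave it alone
- brush: brush 200 mm long lying beside the case. Leave it alone
- cup: white cup, 70 mm wide, 80 mm high. Leave it alone

How it is judged (in metres and radians):
On the way:
1. the marble strip lies flat on the cork mat (horizontal distance between strip_mid and mat below 0.03 m and height (world z) of strip_mid below 0.017 m and angle between strip_mid's own z axis and vertical below 0.1 rad), for 0.2 s.
At the end, for the whole second after the job is handed in: The marble strip lies flat on the mat, centre within 30 mm of the mat's; every rule present is folded (under 0.12 rad) and on the floor of a slot (centre within 5 mm of seated height); the box, if present, is shut (under 0.12 rad) and flat on the floor of its bay (all of step 1 and value of joint each of rule1_leaf, rule2_leaf, rule3_leaf, box_lid below 0.12 rad and x of rule1_mid in the frame of case between -0.02 and 0.02 m and y of rule1_mid in the frame of case between -0.112 and 0.024 m and z of rule1_mid in the frame of case between 0.01 and 0.023 m and x of rule2_mid in the frame of case between -0.02 and 0.02 m and y of rule2_mid in the frame of case between -0.112 and 0.024 m and z of rule2_mid in the frame of case between 0.01 and 0.023 m and x of rule3_mid in the frame of case between -0.02 and 0.02 m and y of rule3_mid in the frame of case between -0.112 and 0.024 m and z of rule3_mid in the frame of case between 0.01 and 0.023 m and x of box_mid in the frame of case between -0.016 and 0.016 m and y of box_mid in the frame of case between 0.064 and 0.092 m and z of box_mid in the frame of case between 0.016 and 0.027 m and angle between box_mid's own z axis and vertical below 0.12 rad); the robot touches nothing.
It fails at once if a jar, the cup, the brush or the palette knife is knocked away (moved over 60 mm) (distance of any of jar1, jar2, jar3, knife, brush, cup from where it was at the start of the episode above 0.06 m).
Of rule1, rule2, rule3, box only 3 to 4 are there at a start; the rules pass over those that are not, and their reading is None.
At some moment in a run one of rule1, rule2, rule3, box may be knocked a few centimetres aside while the robot is not near it.
Once in a run the grip may slacken for a moment while it holds something.
It also fails if it takes over 208 s, if anything falls off the work surface, if the arm or the gripper's body presses on something with over 40 N, if the wrist force passes 120 N, or if a joint passes its speed limit or range.

## Robot

A 6-joint arm with a two-finger parallel gripper is mounted at the origin on the work surface. World frame = base frame: x ahead of the robot, y to its left, z up, the work surface at z = 0. Lengths are in mm, angles in rad, forces in N, time in s.
With the tool pointing down it reaches from about 325 to 875 mm from the base axis. Payload 4.4 kg.
Tool frame: the origin (TCP) lies on the centre line of the jaws, within the pads' length; the fingertips stand 11 mm ahead of it and the grasp point (between the pads) lies 8 mm behind it; z points along the fingers, y is the line along which they close (so a half turn about z gives the same grasp; the last joint's range is limited). The gripper opens to 85 mm and grips with 20 to 120 N. Pads are 22 mm wide; open, the fingers measure 114 mm over their backs; the gripper's body (76 mm by 85 mm) begins 54 mm behind the grasp point. The pads swing forward as they close: fully open they stand 13 mm farther back than shut.
Start: joints at [-0.15, 0.207, 1.542, -0, 1.393, -0.15], TCP at [575.002, -0.012, 242.282] pointing down, gripper open.
Joint ranges: [-2.73, 2.73], [-0.86, 2.22], [0.23, 2.46], [-1.11, 4.25], [0.08, 2.63], [-2.82, 2.82]. Speed limits (rad/s): [2.79, 2.79, 3.14, 3.14, 3.14, 3.14].

## Interface

Orientations are given as a rotation vector (axis times angle).
In Python, from workcell import * gives the robot as it stands.
- The arm moves only by the tool carry_out, never from a script. Its argument "moves" is a list of rows, each a list of 7 numbers: the shift along the tool's x, y, z in cm, then the turn, a rotation vector about the tool's x, y, z in rad, then the opening, from -1 (shut) to 1 (fully open). In form: [[dx, dy, dz, wx, wy, wz, jaw], ...]. A call has 1 to 20 rows; each row shifts and turns the commanded pose from where the row before left it, along the tool's axes as they then stand; what a row does not reach is not made up. A row lasts 1/8 s, in which the tool goes at most 62.5 mm and 10.7 degrees, less where a joint would pass 70% of its speed; a pose out of reach is approached as far as the arm can. A call is refused whole if a number of a shift passes 6.25 or a number of a turn 0.188, either way. A call with a gripper value outside its range is refused whole. The fingers move at their own pace and stop on an object; "force" is the grip in N (left out, the last holds). Time passes only in rows, so rows that do not move let the fingers close. It gives the time, the measured TCP pose, the force, the opening and the grip force at its end, in the units of the state.
- get_state(): the state, without advancing time (a new reading comes with each control period).
- capture(name): name is "scene" or "side" or "wrist"; returns a dict with "pixels" (384x512x3 uint8, red, green, blue), "intrinsics" (3x3 intrinsics, pixels), "rvec" (rotation vector, rad) and "tvec" (3), from world to camera coordinates, as OpenCV has them; the wrist camera has in their place "T_tool_cam" (4x4, takes a point from camera to tool coordinates, whose origin is the TCP and whose axes are the flange's). Camera axes: x right, y down, z forward; pixel columns grow to the right and rows downward; lengths in mm; the calibration is good to about 2 mm. A picture is of the moment at which its call begins: read the wrist's pose just before it. There is no depth.
- job_done(): hands the job in; it is judged then, once.
The state is a dict: "t": time; "joints": joint angles; "dq": joint speeds; "effort": joint torques, N m; "ee_pos": TCP position; "tcp_rot": TCP orientation; "wrist_force": force on the tool from outside, world axes, zero at the start; "ft_torque": the same for the moment, N m; "width": opening from 0.0 (shut) to 1.0 (fully open); "grasp_force": force on a finger pad.
Only numpy, scipy, OpenCV 4.12 (cv2) and the standard library are available. Lean on these libraries where they do the work, as an engineer would, in place of code of your own. Each camera call takes 0.05 s, during which the arm holds its last target. There are 200 camera calls.

## Working session

There is one attempt and no reset: what is moved stays moved. The work goes in short steps, Python scripts to look and compute and a tool call to move; the robot and the scene stay as the last step left them, time stands still between calls to the robot, and variables do not carry over. Pictures are saved under pics/ and viewed, at most 14 in all, crops included, and the job is handed in when it is done.

Besides the shell and the picture viewer there is one more tool, called as name(argument=value, ...), one argument or row to a line, values as JSON. carry_out: Moves the arm, as the interface text tells. Its arguments: {"type":"object","properties":{"moves":{"type":"array"},"force":{"type":"number"}},"required":["moves"]}

```bash
mkdir -p pics; ls; python3 - <<'E'
from workcell import *
import cv2,numpy as np
s=get_state();print(s)
for n in("scene","side","wrist"):
    c=capture(n);cv2.imwrite(f"pics/{n}0.png",c["pixels"][:,:,::-1]);np.save(f"{n}0.npy",c,allow_pickle=True)
    print(n,{k:np.round(v,3).tolist() for k,v in c.items() if k!="pixels"})
E
```

```text
pics
{'t': 0.0, 'joints': array([-1.50500424e-01,  2.07439651e-01,  1.54294703e+00, -2.98804944e-05,
        1.39349890e+00, -1.50483777e-01]), 'dq': array([-1.25453126e-04, -5.17629281e-04,  1.04235554e-03, -1.06592622e-03,
        2.72853908e-04,  7.54276531e-06]), 'effort': array([ 4.44781954e-04, -3.83034396e+01, -2.91594708e+01, -2.26178481e-04,
        1.06274080e-02,  5.83859855e-05]), 'ee_pos': array([5.74271325e+02, 8.98695672e-02, 2.41117854e+02]), 'tcp_rot': array([-2.22016047e+00, -2.22013529e+00,  2.17211680e-03]), 'wrist_force': array([-0.01542805, -0.64162017, -0.64486595]), 'ft_torque': array([-0.01033616,  0.00092743,  0.02058281]), 'grasp_force': 0.0, 'width': 0.9987911191525896}
scene {'intrinsics': [[423.349, 0.0, 255.887], [0.0, 423.349, 198.114], [0.0, 0.0, 1.0]], 'rvec': [1.912, 1.41, -0.635], 'tvec': [-162.314, -336.445, 1804.773]}
side {'intrinsics': [[418.014, 0.0, 256.688], [0.0, 418.014, 191.101], [0.0, 0.0, 1.0]], 'rvec': [0.695, -2.467, 1.314], 'tvec': [487.328, 228.158, 1081.287]}
wrist {'intrinsics': [[310.807, 0.0, 251.61], [0.0, 310.807, 194.672], [0.0, 0.0, 1.0]], 'T_tool_cam': [[0.001, -0.952, -0.307, 78.866], [1.0, 0.001, 0.001, -0.691], [-0.0, -0.307, 0.952, -132.14], [0.0, 0.0, 0.0, 1.0]]}
```

```bash
python3 - <<'E'
import cv2
for n in("scene","side"):
    cv2.imwrite(f"pics/{n}0b.png",cv2.resize(cv2.imread(f"pics/{n}0.png"),(800,600),interpolation=cv2.INTER_CUBIC))
E
```

```text
(no output)
```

View pics/scene0b.png

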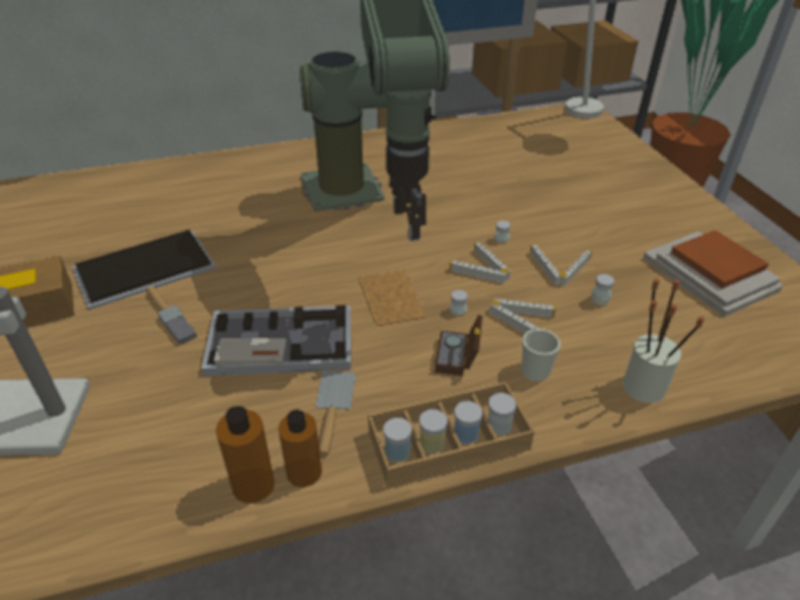

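View pics/side0b.png

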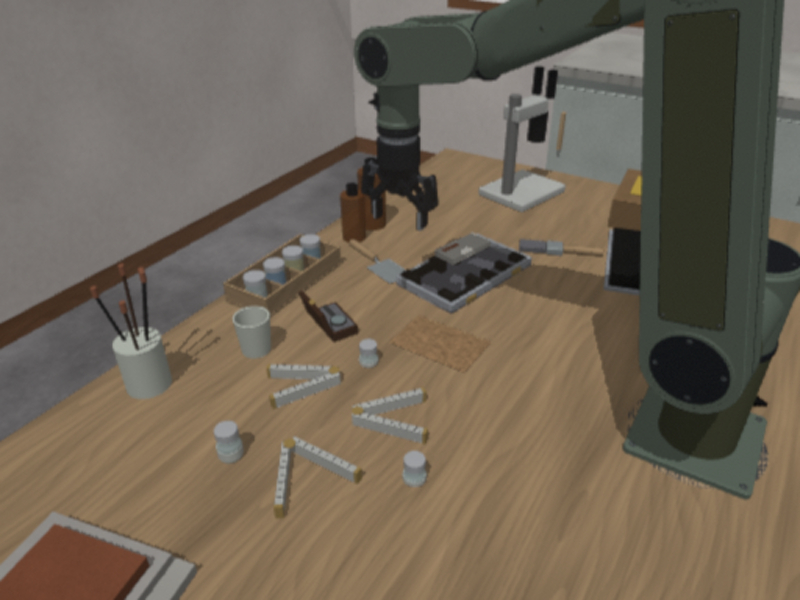

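View pics/wrist0.png

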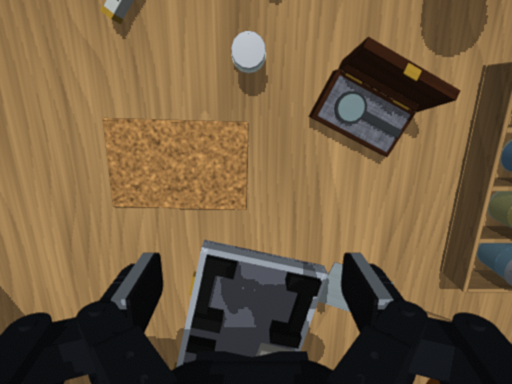

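```bash
cat > h.py <<'E'
from workcell import *
import cv2,numpy as np
from scipy.spatial.transform import Rotation as R
def cam(c,s=None):
    if "rvec" in c:
        M=R.from_rotvec(np.ravel(c["rvec"])).as_matrix(); return M.T,-M.T@np.ravel(c["tvec"])
    A=R.from_rotvec(s["tcp_rot"]).as_matrix(); T=np.array(c["T_tool_cam"])
    return A@T[:3,:3], s["ee_pos"]+A@T[:3,3]
def px2w(c,uv,z,s=None):
    Rm,o=cam(c,s); uv=np.atleast_2d(uv).astype(float)
    d=np.c_[uv,np.ones(len(uv))]@np.linalg.inv(c["intrinsics"]).T@Rm.T
    t=(np.asarray(z)-o[2])/d[:,2]; return o+d*t[:,None]
def w2px(c,P,s=None):
    Rm,o=cam(c,s); q=(np.atleast_2d(P)-o)@Rm@np.array(c["intrinsics"]).T; return q[:,:2]/q[:,2:]
def shot(n,name,big=False):
    s=get_state(); c=capture(n); im=c["pixels"][:,:,::-1].copy()
    cv2.imwrite(f"pics/{name}.png",im); np.save(name+".npy",dict(c=c,s=s),allow_pickle=True); return c,s
def load(name):
    d=np.load(name+".npy",allow_pickle=True).item(); return d["c"],d["s"]
def tool(vec):  # world vector(mm) -> tool cm
    s=get_state(); return np.round(R.from_rotvec(s["tcp_rot"]).as_matrix().T@np.array(vec)/10,2)
def where():
    s=get_state(); A=R.from_rotvec(s["tcp_rot"]).as_matrix()
    print("t",round(s["t"],2),"pos",s["ee_pos"].round(1),"ydir(deg)",np.degrees(np.arctan2(A[1,1],A[0,1])).round(1),"z",A[:,2].round(3),"w",round(s["width"],3),"g",round(s["grasp_force"],1),"F",s["wrist_force"].round(1))
E
python3 - <<'E'
from h import *
S=np.load("scene0.npy",allow_pickle=True).item();D=np.load("side0.npy",allow_pickle=True).item();W=np.load("wrist0.npy",allow_pickle=True).item()
s=get_state()
k=.64
g=lambda c,l,z:px2w(c,np.array(l)*k,z)[:,:2].round(0).tolist()
print("rule A ends pin,l1,l2",g(S,[(508,273),(452,267),(477,245)],24),g(D,[(355,410),(425,437),(423,394)],24))
print("rule B",g(S,[(560,281),(533,248),(588,255)],24),g(D,[(290,442),(357,476),(279,511)],24))
print("rule C",g(S,[(495,302),(553,311),(536,330)],24),g(D,[(339,375),(270,369),(275,401)],24))
print("jars",g(S,[(503,225),(604,280),(459,296)],45),g(S,[(541,340)],80),"jarside",g(D,[(415,460),(229,429),(368,346)],45))
print("case corners",g(S,[(216,309),(351,307),(351,368),(204,373)],22),g(D,[(403,280),(475,235),(531,262),(450,303)],22))
print("strip",g(S,[(222,337),(287,338),(284,360),(215,363)],38))
w=lambda l,z:px2w(W,l,z,s)[:,:2].round(0).tolist()
print("mat",w([(104,119),(248,121),(247,209),(114,207)],4))
print("case",w([(204,241),(328,267)],22))
print("box base",w([(310,116),(387,156),(414,108),(342,72)],22), "lidtop",w([(368,38),(459,93)],80))
E
```

```text
rule A ends pin,l1,l2 [[514.0, 263.0], [457.0, 151.0], [394.0, 237.0]] [[502.0, 262.0], [370.0, 254.0], [424.0, 168.0]]
rule B [[574.0, 361.0], [444.0, 359.0], [506.0, 469.0]] [[549.0, 376.0], [418.0, 377.0], [476.0, 488.0]]
rule C [[598.0, 195.0], [660.0, 299.0], [703.0, 239.0]] [[579.0, 203.0], [696.0, 255.0], [632.0, 315.0]]
jars [[363.0, 316.0], [621.0, 438.0], [580.0, 119.0]] [[783.0, 202.0]] jarside [[350.0, 321.0], [635.0, 419.0], [566.0, 127.0]]
case corners [[446.0, -372.0], [522.0, -101.0], [694.0, -144.0], [626.0, -412.0]] [[649.0, -134.0], [606.0, -405.0], [437.0, -354.0], [518.0, -108.0]]
strip [[554.0, -369.0], [594.0, -247.0], [652.0, -263.0], [622.0, -389.0]]
mat [[402.0, 52.0], [569.0, 50.0], [568.0, -59.0], [399.0, -57.0]]
case [[514.0, -95.0], [672.0, -132.0]]
box base [[638.0, 57.0], [728.0, 12.0], [750.0, 65.0], [669.0, 102.0]] lidtop [[673.0, 125.0], [760.0, 80.0]]
```

carry_out(
  moves=[
    [0, 0, 0, 0, 0, 0.114, 1],
    [0, 0, 0, 0, 0, 0.114, 1],
    [-4.3, 1.46, 0, 0, 0, 0, 1],
    [-4.3, 1.46, 0, 0, 0, 0, 1],
    [-4.3, 1.46, 0, 0, 0, 0, 1],
    [-4.3, 1.46, 0, 0, 0, 0, 1],
    [-4.3, 1.46, 0, 0, 0, 0, 1],
    [-4.3, 1.46, 0, 0, 0, 0, 1],
    [-4.3, 1.46, 0, 0, 0, 0, 1],
    [0, 0, 0, 0, 0, 0, 1],
    [0, 0, 0, 0, 0, 0, 1],
  ],
  force=40,
)

```text
t: 1.52
ee_pos: [606.2, -315.7, 241.5]
tcp_rot: [-2.458, -1.953, -0.0]
wrist_force: [-0.8, 0.4, -0.5]
width: 1.004
grasp_force: 0.0
```

```bash
python3 -c "
from h import *
where();shot('wrist','w1')"
```

```text
t 1.52 pos [ 606.2 -315.7  241.5] ydir(deg) -13.1 z [-0.001  0.002 -1.   ] w 1.004 g 0.0 F [-0.8  0.4 -0.5]
```

View pics/w1.png

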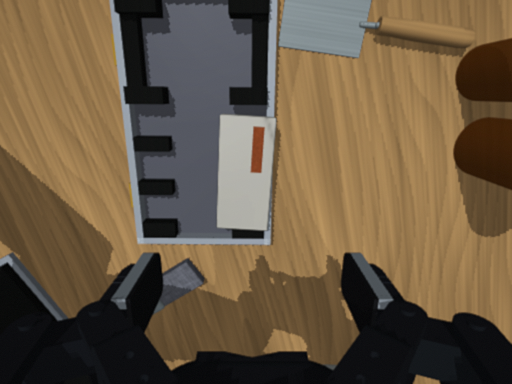

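```bash
python3 - <<'E'
from h import *
c,s=load("w1")
p=px2w(c,[(219,115),(275,117),(268,231),(217,227)],38,s)[:,:2];print(p.round(1),p.mean(0).round(1))
f=lambda a:np.degrees(np.arctan2(a[1],a[0])).round(1)
print(f(p[1]-p[0]),f(p[0]-p[3]),np.linalg.norm(p[1]-p[0]),np.linalg.norm(p[0]-p[3]))
q=px2w(c,[(138,243),(271,243),(117,10),(277,10)],22,s)[:,:2];print(q.round(1),f(q[1]-q[0]),f(q[2]-q[0]),f(q[3]-q[1]),np.linalg.norm(q[1]-q[0]))
# slot block edges at left foam, top z22 : blocks' right side centres
for r in (228,187,144): print(px2w(c,[(175,r)],22,s).round(1))
E
```

```text
[[ 585.2 -250.8]
 [ 642.  -266. ]
 [ 607.5 -392.1]
 [ 550.2 -373.6]] [ 596.2 -320.6]
-15.0 74.1 58.78398889227263 127.73159053964326
[[ 444.7 -378.8]
 [ 606.9 -416.2]
 [ 510.3 -129.9]
 [ 665.9 -166. ]] -13.0 75.2 76.7 166.44354484206968
[[ 496.  -369.7   22. ]]
[[ 511.7 -319.3   22. ]]
[[ 526.8 -270.9   22. ]]
```

carry_out(
  moves=[
    [0, 0, 0, 0, 0, 0.04, 1],
    [-0.74, -0.85, 2, 0, 0, 0, 1],
    [0, 0, 5, 0, 0, 0, 1],
    [0, 0, 5, 0, 0, 0, 1],
    [0, 0, 4, 0, 0, 0, 1],
    [0, 0, 3, 0, 0, 0, 1],
    [0, 0, 1, 0, 0, 0, 1],
    [0, 0, 0.5, 0, 0, 0, 1],
    [0, 0, 0, 0, 0, 0, 0],
    [0, 0, 0, 0, 0, 0, -1],
    [0, 0, 0, 0, 0, 0, -1],
    [0, 0, 0, 0, 0, 0, -1],
    [0, 0, 0, 0, 0, 0, -1],
    [0, 0, 0, 0, 0, 0, -1],
  ],
  force=60,
)

```text
t: 3.32
ee_pos: [597.8, -322.1, 39.8]
tcp_rot: [2.495, 1.902, 0.002]
wrist_force: [-0.3, 1.0, 6.4]
width: 0.677
grasp_force: 65.3
```

carry_out(
  moves=[
    [0, 0, -3, 0, 0, 0, -1],
    [0, 0, -4, 0, 0, 0, -1],
    [3.96, -2.77, 0, 0, 0, 0, -1],
    [3.96, -2.77, 0, 0, 0, 0, -1],
    [3.96, -2.77, 0, 0, 0, 0, -1],
    [3.96, -2.77, 0, 0, 0, 0, -1],
    [3.96, -2.77, 0, 0, 0, 0, -1],
    [3.96, -2.77, 0, 0, 0, 0, -1],
    [3.96, -2.77, 0, 0, 0, 0, -1],
    [0, 0, 0, 0, 0, 0.163, -1],
    [0, 0, 0, 0, 0, 0.163, -1],
    [0, 0, 0, 0, 0, 0.163, -1],
    [0, 0, 0, 0, 0, 0.163, -1],
    [0, 0, 0, 0, 0, 0.163, -1],
    [0, 0, 0, 0, 0, 0.163, -1],
    [0, 0, 0, 0, 0, 0.163, -1],
    [0, 0, 0, 0, 0, 0.163, -1],
    [0, 0, 0, 0, 0, 0, -1],
    [0, 0, 0, 0, 0, 0, -1],
  ],
)

```text
t: 5.7
ee_pos: [482.4, -2.5, 107.0]
tcp_rot: [-3.142, -0.002, 0.001]
wrist_force: [0.2, -0.8, -3.2]
width: 0.673
grasp_force: 65.7
```

```bash
python3 -c "
from h import *
where();shot('wrist','w2')"
```

```text
t 5.7 pos [482.4  -2.5 107. ] ydir(deg) -89.9 z [-0.001  0.    -1.   ] w 0.673 g 65.7 F [ 0.2 -0.8 -3.2]
```

View pics/w2.png

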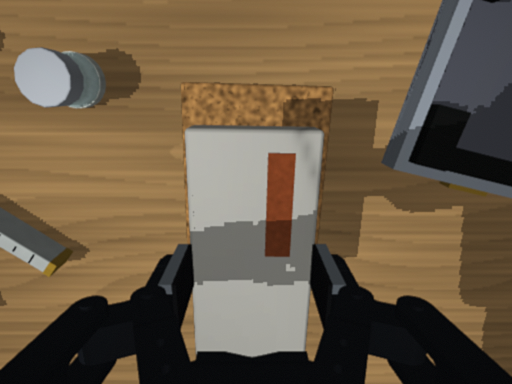

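carry_out(
  moves=[
    [0, 0, 4, 0, 0, 0, -1],
    [0, 0, 3, 0, 0, 0, -1],
    [0, 0, 1, 0, 0, 0, -1],
    [0, 0, 0.4, 0, 0, 0, -1],
    [0, 0, 0.2, 0, 0, 0, -1],
    [0, 0, 0, 0, 0, 0, -1],
    [0, 0, 0, 0, 0, 0, 0.6],
    [0, 0, 0, 0, 0, 0, 1],
    [0, 0, 0, 0, 0, 0, 1],
    [0, 0, -2, 0, 0, 0, 1],
    [0, 0, -5, 0, 0, 0, 1],
    [0, 0, -6, 0, 0, 0, 1],
    [0, 0, -6, 0, 0, 0, 1],
    [0, 0, 0, 0, 0, 0, 1],
    [0, 0, 0, 0, 0, 0, 1],
  ],
)

```text
t: 7.62
ee_pos: [482.4, -2.5, 211.1]
tcp_rot: [-3.142, 0.002, 0.0]
wrist_force: [0.2, 1.2, -0.5]
width: 1.001
grasp_force: 0.0
```

```bash
python3 - <<'E'
from h import *
where();c,s=shot('wrist','w3')
hsv=cv2.cvtColor(c["pixels"],cv2.COLOR_RGB2HSV)
m=((hsv[...,1]<45)&(hsv[...,2]>150)).astype(np.uint8)
for k in cv2.findContours(m,cv2.RETR_EXTERNAL,cv2.CHAIN_APPROX_SIMPLE)[0]:
    if cv2.contourArea(k)>600:
        r=cv2.minAreaRect(k);print(cv2.contourArea(k),np.round(r[0],0),np.round(r[1],0),px2w(c,[r[0]],20,s).round(0), px2w(c,cv2.boxPoints(r),20,s)[:,:2].round(0).tolist())
E
```

```text
t 7.62 pos [482.4  -2.5 211.1] ydir(deg) -90.1 z [-0.  0. -1.] w 1.001 g 0.0 F [ 0.2  1.2 -0.5]
6062.0 [251. 167.] [ 57. 117.] [[487.  -2.  20.]] [[420.0, 32.0], [547.0, 25.0], [546.0, -32.0], [419.0, -32.0]]
970.0 [116.  84.] [36. 34.] [[570. 131.  20.]] [[587.0, 145.0], [587.0, 112.0], [553.0, 116.0], [553.0, 150.0]]
```

carry_out(
  moves=[
    [-0.5, -4.67, -0.6, 0, 0, 0, 1],
    [-0.5, -4.67, -0.6, 0, 0, 0, 1],
    [-0.5, -4.67, -0.6, 0, 0, 0, 1],
    [-0.5, -4.67, -0.6, 0, 0, 0, 1],
    [-0.5, -4.67, -0.6, 0, 0, 0, 1],
    [0, 0, 0, 0, 0, -0.14, 1],
    [0, 0, 0, 0, 0, -0.14, 1],
    [0, 0, 0, 0, 0, -0.14, 1],
    [0, 0, 0, 0, 0, -0.14, 1],
    [0, 0, 0, 0, 0, 0, 1],
    [0, 0, 0, 0, 0, 0, 1],
  ],
)

```text
t: 9.05
ee_pos: [457.3, 230.7, 239.8]
tcp_rot: [3.021, 0.863, -0.005]
wrist_force: [-0.2, 0.8, -0.6]
width: 1.0
grasp_force: 0.0
```

```bash
python3 - <<'E'
from h import *
where();shot('wrist','w4')
E
```

```text
t 9.05 pos [457.3 230.7 239.8] ydir(deg) -58.1 z [-0.003 -0.001 -1.   ] w 1.0 g 0.0 F [-0.2  0.8 -0.6]
```

View pics/w4.png

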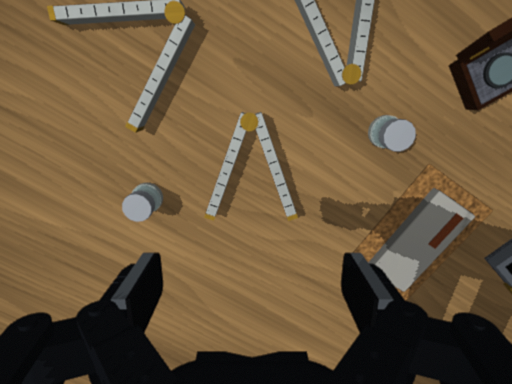

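```bash
cat >> h.py <<'E'
def vee(c,s,pin,e1,e2):
    p=px2w(c,[pin,e1,e2],24,s)[:,:2]; d=p[1:]-p[0]; a=np.degrees(np.arctan2(d[:,1],d[:,0]))
    u=d/np.linalg.norm(d,axis=1)[:,None]; b=u.sum(0);b/=np.linalg.norm(b)
    print("pin",p[0].round(1),"ends",p[1:].round(1).tolist(),"dirs",a.round(1),"len",np.linalg.norm(d,axis=1).round(0),"bis",np.degrees(np.arctan2(b[1],b[0])).round(1),"sq27",(p[0]+27*b).round(1),"mid65",(p[0]+65*b).round(1))
    return p[0],b
E
python3 - <<'E'
from h import *
c,s=load('w4')
for v in ([(250,122),(211,213),(292,212)],[(175,12),(52,13),(134,127)],):
    p,b=vee(c,s,*v)
    print(tool([*(p+27*b-s["ee_pos"][:2]),0]))
print(px2w(c,[(352,74)],24,s))
E
```

```text
pin [497.6 258.8] ends [[382.2, 242.1], [434.7, 160.5]] dirs [-171.8 -122.6] len [117. 117.] bis -147.2 sq27 [474.9 244.1] mid65 [443.  223.6]
[ 2.2  -0.21 -0.  ]
pin [548.6 377.7] ends [[483.4, 480.6], [425.5, 364.1]] dirs [ 122.3 -173.7] len [122. 124.] bis 154.3 sq27 [524.2 389.4] mid65 [490.  405.9]
[14.07 -9.93 -0.02]
[[595.55162162 194.28693992  24.        ]]
```

carry_out(
  moves=[
    [2.2, -0.2, 4, 0, 0, -0.015, 1],
    [0, 0, 5, 0, 0, 0, 1],
    [0, 0, 5, 0, 0, 0, 1],
    [0, 0, 5, 0, 0, 0, 1],
    [0, 0, 2.5, 0, 0, 0, 1],
    [0, 0, 0.8, 0, 0, 0, 1],
    [0, 0, 0, 0, 0, 0, 1],
    [0, 0, 0, 0, 0, 0, 0],
    [0, 0, 0, 0, 0, 0, -1],
    [0, 0, 0, 0, 0, 0, -1],
    [0, 0, 0, 0, 0, 0, -1],
    [0, 0, 0, 0, 0, 0, -1],
    [0, 0, 0, 0, 0, 0, -1],
    [0, 0, 0, 0, 0, 0, -1],
  ],
  force=40,
)

```text
t: 10.85
ee_pos: [477.0, 244.7, 19.7]
tcp_rot: [3.013, 0.889, 0.005]
wrist_force: [-0.4, -0.8, 6.0]
width: 0.264
grasp_force: 41.0
```

carry_out(
  moves=[
    [0, 0, 0, 0, 0, 0, 0.2],
    [0, 0, 0, 0, 0, 0, 0.2],
    [-1.9, 0, 0, 0, 0, 0, 0.2],
    [-1.9, 0, 0, 0, 0, 0, 0.2],
    [0, 0, 0, 0, 0, 0, 0.2],
    [0, 0, 0, 0, 0, 0, -1],
    [0, 0, 0, 0, 0, 0, -1],
    [0, 0, 0, 0, 0, 0, -1],
    [0, 0, 0, 0, 0, 0, -1],
    [0, 0, -2, 0, 0, 0, -1],
    [0, 0, -4, 0, 0, 0, -1],
    [0, 0, -4, 0, 0, 0, -1],
    [0, 0, 0, 0, 0, 0, -1],
  ],
  force=60,
)

```text
t: 12.48
ee_pos: [446.3, 224.6, 121.4]
tcp_rot: [-3.013, -0.889, -0.011]
wrist_force: [0.4, 0.4, -0.4]
width: 0.25
grasp_force: 60.2
```

```bash
python3 - <<'E'
from h import *
where();shot('wrist','w5')
E
```

```text
t 12.47 pos [446.3 224.6 121.4] ydir(deg) -57.1 z [ 0.007  0.002 -1.   ] w 0.25 g 60.2 F [ 0.4  0.4 -0.4]
```

View pics/w5.png

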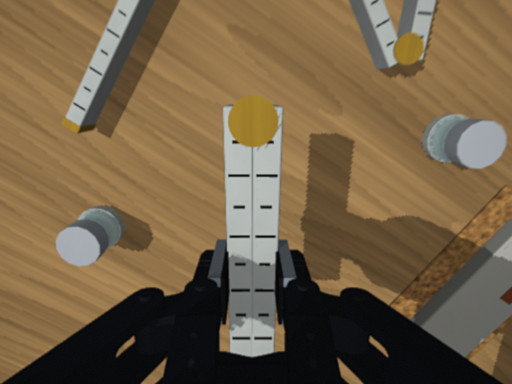

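carry_out(
  moves=[
    [0, 0, -1, 0, 0, 0.163, -1],
    [0, 0, -1, 0, 0, 0.163, -1],
    [0, 0, -1, 0, 0, 0.163, -1],
    [0, 0, -1, 0, 0, 0.163, -1],
    [0, 0, -1, 0, 0, 0.163, -1],
    [2.04, 4.87, 0, 0, 0, 0, -1],
    [2.04, 4.87, 0, 0, 0, 0, -1],
    [2.04, 4.87, 0, 0, 0, 0, -1],
    [2.04, 4.87, 0, 0, 0, 0, -1],
    [2.04, 4.87, 0, 0, 0, 0, -1],
    [2.04, 4.87, 0, 0, 0, 0, -1],
    [2.04, 4.87, 0, 0, 0, 0, -1],
    [2.04, 4.87, 0, 0, 0, 0, -1],
    [2.04, 4.87, 0, 0, 0, 0, -1],
    [2.04, 4.87, 0, 0, 0, 0, -1],
    [2.04, 4.87, 0, 0, 0, 0, -1],
    [0, 0, 0, 0, 0, 0, -1],
    [0, 0, 0, 0, 0, 0, -1],
  ],
)

```text
t: 14.78
ee_pos: [532.3, -348.9, 165.4]
tcp_rot: [-3.115, 0.378, 0.007]
wrist_force: [0.9, 0.8, -1.1]
width: 0.249
grasp_force: 63.2
```

```bash
python3 - <<'E'
from h import *
where();shot('wrist','w6')
E
```

```text
t 14.78 pos [ 532.3 -348.9  165.4] ydir(deg) -103.9 z [-0.004  0.004 -1.   ] w 0.249 g 63.2 F [ 0.9  0.8 -1.1]
```

View pics/w6.png

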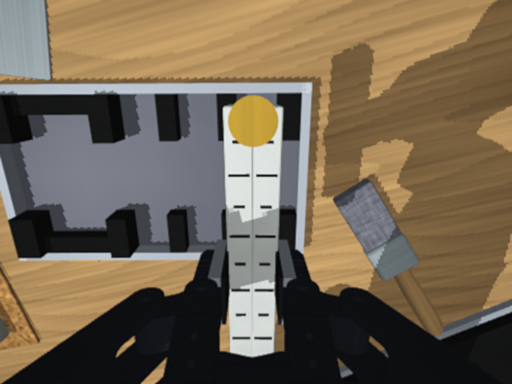

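```bash
python3 - <<'E'
from h import *
c,s=load('w6')
im=c["pixels"]
P=px2w(c,[(2,84),(312,82),(302,245),(20,261),(200,258)],22,s)[:,:2]
f=lambda a:np.degrees(np.arctan2(a[1],a[0])).round(1)
print(P.round(1).tolist(),f(P[0]-P[1]),f(P[3]-P[4]),f(P[1]-P[2]))
th=np.radians(-13.9);X=np.array([np.cos(th),np.sin(th)]);Y=np.array([-X[1],X[0]])
xm=((P[:2]@X).mean()+(P[3:]@X).mean())/2; w=(P[:2]@X).mean()-(P[3:]@X).mean(); y0=(P[1:3]@Y).mean()
C=X*xm+Y*(y0+142);print("width",w,"C",C)
for y in(-96,-44,8,78):print(y,(C+y*Y).round(1))
pin=px2w(c,[(253,121)],165.4-19.7+22,s);print("pin rel tool cm",tool(pin[0]-s["ee_pos"]))
row=lambda r:(im[r,:320].astype(int).sum(1)).tolist()
print(px2w(c,[(158,95),(180,95),(220,95),(280,95),(299,95)],22,s)[:,:2]@Y-y0)
E
```

```text
[[665.5, -165.9], [605.1, -418.0], [458.8, -381.4], [508.2, -102.4], [468.7, -279.6]] 76.5 77.4 -14.1
width 166.81539790523448 C [ 557.36458273 -259.71566465]
-96 [ 534.3 -352.9]
-44 [ 546.8 -302.4]
8 [ 559.3 -251.9]
78 [ 576.1 -184. ]
pin rel tool cm [ 6.79  0.08 -0.26]
[129.046021   110.4542305   76.68101405  26.09373744  10.09255137]
```

carry_out(
  moves=[
    [0.1, 0.39, 3, 0, 0, -0.007, -1],
    [0, 0, 4, 0, 0, 0, -1],
    [0, 0, 3, 0, 0, 0, -1],
    [0, 0, 1, 0, 0, 0, -1],
    [0, 0, 1, 0, 0, 0, -1],
    [0, 0, 0.7, 0, 0, 0, -1],
    [0, 0, 0.7, 0, 0, 0, -1],
    [0, 0, 0.4, 0, 0, 0, -1],
    [0, 0, 0, 0, 0, 0, -1],
  ],
)

```text
t: 15.95
ee_pos: [533.6, -354.1, 30.1]
tcp_rot: [-3.12, 0.367, 0.0]
wrist_force: [0.4, -0.5, -1.2]
width: 0.253
grasp_force: 63.2
```

carry_out(
  moves=[
    [0, 0, 0.4, 0, 0, 0, -1],
    [0, 0, 0.1, 0, 0, 0, -1],
    [0, 0, 0, 0, 0, 0, -1],
    [0, 0, 0, 0, 0, 0, -1],
  ],
)

```text
t: 16.45
ee_pos: [533.8, -354.2, 25.4]
tcp_rot: [3.12, -0.367, 0.0]
wrist_force: [0.2, 1.1, -1.0]
width: 0.247
grasp_force: 63.2
```

```bash
python3 - <<'E'
from h import *
where()
E
```

```text
t 16.45 pos [ 533.8 -354.2   25.4] ydir(deg) -103.4 z [ 0. -0. -1.] w 0.247 g 63.2 F [ 0.2  1.1 -1. ]
```

carry_out(
  moves=[
    [0, 0, 0.1, 0, 0, 0, -0.2],
    [0, 0, 0, 0, 0, 0, -0.2],
    [0, 0, 0, 0, 0, 0, -0.2],
    [0, 0, -2, 0, 0, 0, -0.2],
    [0, 0, -4, 0, 0, 0, -0.2],
    [0, 0, -6, 0, 0, 0, 1],
    [0, 0, -6, 0, 0, 0, 1],
    [0, 0, -3.5, 0, 0, 0, 1],
    [0, 0, 0, 0, 0, 0, 1],
    [0, 0, 0, 0, 0, 0, 1],
  ],
)

```text
t: 17.7
ee_pos: [533.3, -353.7, 239.1]
tcp_rot: [-3.12, 0.367, 0.001]
wrist_force: [0.3, -0.5, 0.1]
width: 0.999
grasp_force: 0.0
```

```bash
python3 - <<'E'
from h import *
where();c,s=shot('wrist','w7');d,_=shot('side','s7')
a=d["pixels"][130:330,130:380];b=c["pixels"]
o=np.zeros((400,800,3),np.uint8);o[:384,:512]=b;o[:230,512:]=cv2.resize(a,(288,230));cv2.imwrite("pics/m7.png",o[:,:,::-1])
E
```

```text
t 17.7 pos [ 533.3 -353.7  239.1] ydir(deg) -103.4 z [-0.001  0.    -1.   ] w 0.999 g 0.0 F [ 0.3 -0.5  0.1]
```

View pics/m7.png

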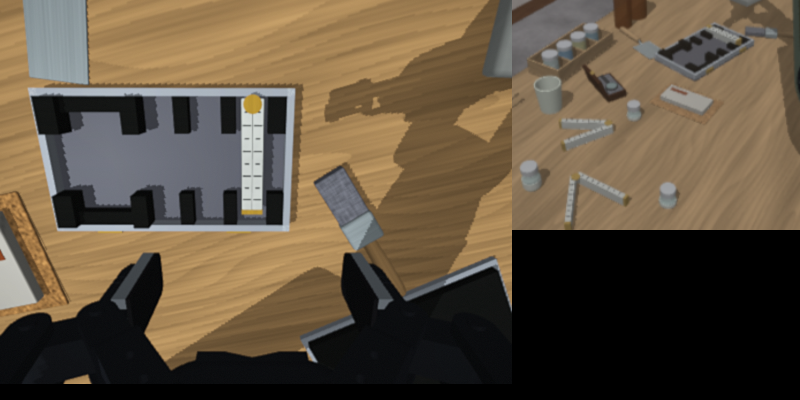

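carry_out(
  moves=[
    [-0.3, -5.43, 0, 0, 0, 0, 1],
    [-0.3, -5.43, 0, 0, 0, 0, 1],
    [-0.3, -5.43, 0, 0, 0, 0, 1],
    [-0.3, -5.43, 0, 0, 0, 0, 1],
    [-0.3, -5.43, 0, 0, 0, 0, 1],
    [-0.3, -5.43, 0, 0, 0, 0, 1],
    [-0.3, -5.43, 0, 0, 0, 0, 1],
    [-0.3, -5.43, 0, 0, 0, 0, 1],
    [-0.3, -5.43, 0, 0, 0, 0, 1],
    [-0.3, -5.43, 0, 0, 0, 0, 1],
    [-0.3, -5.43, 0, 0, 0, 0, 1],
    [0, 0, 0, 0, 0, -0.163, 1],
    [0, 0, 0, 0, 0, -0.163, 1],
    [0, 0, 0, 0, 0, -0.163, 1],
    [0, 0, 0, 0, 0, -0.163, 1],
    [0, 0, 0, 0, 0, -0.163, 1],
    [0, 0, 0, 0, 0, -0.163, 1],
    [0, 0, 0, 0, 0, 0, 1],
    [0, 0, 0, 0, 0, 0, 1],
  ],
)

```text
t: 20.18
ee_pos: [639.7, 234.4, 237.9]
tcp_rot: [-2.928, -1.138, 0.004]
wrist_force: [-0.8, 0.1, 0.3]
width: 1.001
grasp_force: 0.0
```

```bash
python3 - <<'E'
from h import *
where();c,s=shot('wrist','w8')
hsv=cv2.cvtColor(c["pixels"],cv2.COLOR_RGB2HSV)
m=((hsv[...,0]>15)&(hsv[...,0]<28)&(hsv[...,1]>190)&(hsv[...,2]>110)).astype(np.uint8)
for k in cv2.findContours(m,cv2.RETR_EXTERNAL,cv2.CHAIN_APPROX_SIMPLE)[0]:
    if cv2.contourArea(k)>8: r=cv2.minAreaRect(k);print("y",cv2.contourArea(k),np.round(r[0]))
E
```

```text
t 20.18 pos [639.7 234.4 237.9] ydir(deg) -47.5 z [-0.002 -0.001 -1.   ] w 1.001 g 0.0 F [-0.8  0.1  0.3]
```

View pics/w8.png

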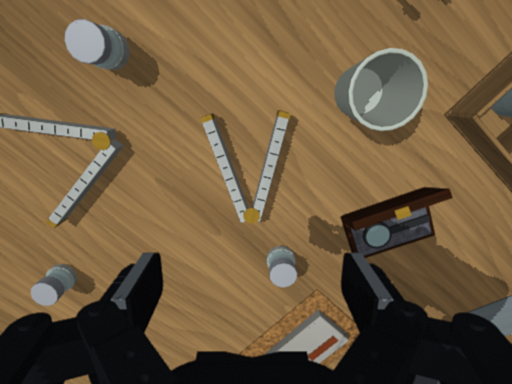

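```bash
python3 - <<'E'
from h import *
c,s=load('w8')
p,b=vee(c,s,(251,214),(208,118),(284,115));print(tool([*(p+27*b-s["ee_pos"][:2]),0]))
vee(c,s,(101,140),(2,123),(54,222))
print("jar",px2w(c,[(284,272)],45,s))
c,s=load('w7')
P=px2w(c,[(30,88),(297,87),(289,230),(57,231)],22,s)[:,:2];print(P.round(1),P.mean(0))
print("ruleA",px2w(c,[(253,104),(252,213)],30,s))
E
```

```text
pin [596.  196.4] ends [[646.7, 306.1], [704.7, 247.7]] dirs [65.2 25.3] len [121. 120.] bis 45.2 sq27 [615.  215.6] mid65 [641.8 242.6]
[-3.09 -0.28  0.  ]
pin [548.4 378.2] ends [[490.8, 468.3], [427.6, 364.4]] dirs [ 122.6 -173.5] len [107. 122.] bis 154.6 sq27 [524.  389.8] mid65 [489.7 406.1]
jar [[573.9953025  122.66109154  45.        ]]
[[ 669.9 -143.5]
 [ 605.2 -420.1]
 [ 444.5 -379.5]
 [ 508.9 -101.7]] [ 557.1128202  -261.16601864]
ruleA [[ 599.35349338 -370.66880497   30.        ]
 [ 479.73623472 -341.20026872   30.        ]]
```

carry_out(
  moves=[
    [-3.1, -0.28, 3, 0, 0, 0, 1],
    [0, 0, 5, 0, 0, -0.047, 1],
    [0, 0, 5, 0, 0, 0, 1],
    [0, 0, 5, 0, 0, 0, 1],
    [0, 0, 3, 0, 0, 0, 1],
    [0, 0, 1.1, 0, 0, 0, 1],
    [0, 0, 0, 0, 0, 0, 1],
    [0, 0, 0, 0, 0, 0, 0],
    [0, 0, 0, 0, 0, 0, -1],
    [0, 0, 0, 0, 0, 0, -1],
    [0, 0, 0, 0, 0, 0, -1],
    [0, 0, 0, 0, 0, 0, -1],
    [0, 0, 0, 0, 0, 0, -1],
    [0, 0, 0, 0, 0, 0, -1],
  ],
  force=40,
)

```text
t: 21.98
ee_pos: [617.2, 215.9, 20.3]
tcp_rot: [2.898, 1.21, 0.006]
wrist_force: [0.1, 0.4, 6.7]
width: 0.263
grasp_force: 41.0
```

Folded. Regrasp at the middle (away from the pin is +x now), lift, turn and carry to slot 2.

carry_out(
  moves=[
    [0, 0, 0, 0, 0, 0, 0.2],
    [0, 0, 0, 0, 0, 0, 0.2],
    [1.9, 0, 0, 0, 0, 0, 0.2],
    [1.9, 0, 0, 0, 0, 0, 0.2],
    [0, 0, 0, 0, 0, 0, 0.2],
    [0, 0, 0, 0, 0, 0, -1],
    [0, 0, 0, 0, 0, 0, -1],
    [0, 0, 0, 0, 0, 0, -1],
    [0, 0, 0, 0, 0, 0, -1],
    [0, 0, -2, 0, 0, 0, -1],
    [0, 0, -5, 0, 0, 0, -1],
    [0, 0, -5, 0, 0, 0, -1],
    [0, 0, -2, 0, 0, 0, -1],
    [0, 0, 0, 0, 0, 0, -1],
  ],
  force=60,
)

```text
t: 23.72
ee_pos: [643.5, 243.0, 160.9]
tcp_rot: [2.899, 1.21, 0.007]
wrist_force: [0.3, 0.3, -1.5]
width: 0.253
grasp_force: 61.9
```

```bash
python3 - <<'E'
from h import *
where();c,s=shot('wrist','w9')
hsv=cv2.cvtColor(c["pixels"],cv2.COLOR_RGB2HSV)
m=((hsv[...,1]<60)&(hsv[...,2]>140)).astype(np.uint8)
for k in cv2.findContours(m[:,170:350].copy(),cv2.RETR_EXTERNAL,cv2.CHAIN_APPROX_SIMPLE)[0]:
    if cv2.contourArea(k)>600: print(cv2.boundingRect(k))
E
```

```text
t 23.73 pos [643.5 243.  160.9] ydir(deg) -44.7 z [ 0.005  0.001 -1.   ] w 0.253 g 61.9 F [ 0.3  0.3 -1.5]
(54, 170, 54, 106)
```

View pics/w9.png

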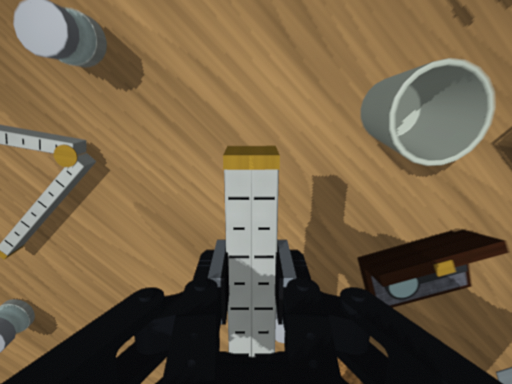

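```bash
python3 - <<'E'
from h import *
c,s=load('w9')
for r in(147,154,170):
  p=px2w(c,[(251,r)],160.9-18.5+24,s);print(r,tool(p[0]-s["ee_pos"]))
A=np.array([547.4,-303.6])
th=np.radians(-13.3);X=np.array([np.cos(th),np.sin(th)])
E
```

```text
147 [ 5.8  -0.07 -0.56]
154 [ 5.51 -0.07 -0.56]
170 [ 4.84 -0.07 -0.56]
```

carry_out(
  moves=[
    [0, 0, 0, 0, 0, 0.17, -1],
    [0, 0, 0, 0, 0, 0.17, -1],
    [0, 0, 0, 0, 0, 0.17, -1],
    [0, 0, 0, 0, 0, 0.17, -1],
    [0, 0, 0, 0, 0, 0.17, -1],
    [0, 0, 0, 0, 0, 0.17, -1],
    [0.38, 5.04, 0, 0, 0, 0, -1],
    [0.38, 5.04, 0, 0, 0, 0, -1],
    [0.38, 5.04, 0, 0, 0, 0, -1],
    [0.38, 5.04, 0, 0, 0, 0, -1],
    [0.38, 5.04, 0, 0, 0, 0, -1],
    [0.38, 5.04, 0, 0, 0, 0, -1],
    [0.38, 5.04, 0, 0, 0, 0, -1],
    [0.38, 5.04, 0, 0, 0, 0, -1],
    [0.38, 5.04, 0, 0, 0, 0, -1],
    [0.38, 5.04, 0, 0, 0, 0, -1],
    [0.38, 5.04, 0, 0, 0, 0, -1],
    [0, 0, 3, 0, 0, 0, -1],
    [0, 0, 0, 0, 0, 0, -1],
    [0, 0, 0, 0, 0, 0, -1],
  ],
)

```text
t: 26.28
ee_pos: [556.2, -305.5, 126.7]
tcp_rot: [-3.119, 0.358, 0.005]
wrist_force: [0.4, 0.3, -1.2]
width: 0.252
grasp_force: 61.9
```

```bash
python3 - <<'E'
from h import *
where();s=get_state();print(tool(np.array([557.1,-305.9,25])-s["ee_pos"]))
c,s=shot('wrist','w10')
print(w2px(c,[[*(np.array([557.1,-305.9])+65*np.array([.973,-.23])-10*np.array([.973,-.23])),s["ee_pos"][2]+5.5]],s))
hsv=cv2.cvtColor(c["pixels"],cv2.COLOR_RGB2HSV)
m=((hsv[...,0]>15)&(hsv[...,0]<28)&(hsv[...,1]>190)&(hsv[...,2]>110)).astype(np.uint8)
for k in cv2.findContours(m,cv2.RETR_EXTERNAL,cv2.CHAIN_APPROX_SIMPLE)[0]:
    if cv2.contourArea(k)>30: r=cv2.boundingRect(k);print("y",cv2.contourArea(k),r)
E
```

```text
t 26.27 pos [ 556.2 -305.5  126.7] ydir(deg) -103.1 z [-0.003  0.002 -1.   ] w 0.252 g 61.9 F [ 0.4  0.3 -1.2]
[ 0.12  0.03 10.17]
[[252.1406371  151.78148104]]
```

carry_out(
  moves=[
    [0.1, 0, 3, 0, 0, 0, -1],
    [0, 0, 3, 0, 0, 0, -1],
    [0, 0, 1.5, 0, 0, 0, -1],
    [0, 0, 1, 0, 0, 0, -1],
    [0, 0, 0.7, 0, 0, 0, -1],
    [0, 0, 0.5, 0, 0, 0, -1],
    [0, 0, 0.4, 0, 0, 0, -1],
    [0, 0, 0, 0, 0, 0, -1],
    [0, 0, 0, 0, 0, 0, -1],
  ],
)

```text
t: 27.45
ee_pos: [558.2, -307.2, 27.6]
tcp_rot: [3.121, -0.359, 0.001]
wrist_force: [0.6, 0.9, -0.7]
width: 0.253
grasp_force: 61.9
```

carry_out(
  moves=[
    [0, 0, 0.2, 0, 0, 0, -1],
    [0, 0, 0.1, 0, 0, 0, -1],
    [0, 0, 0, 0, 0, 0, -0.2],
    [0, 0, 0, 0, 0, 0, -0.2],
    [0, 0, 0, 0, 0, 0, -0.2],
    [0, 0, -2, 0, 0, 0, -0.2],
    [0, 0, -4, 0, 0, 0, -0.2],
    [0, 0, -6, 0, 0, 0, 1],
    [0, 0, -6, 0, 0, 0, 1],
    [0, 0, -3.5, 0, 0, 0, 1],
    [0, 0, 0, 0, 0, 0, 1],
    [0, 0, 0, 0, 0, 0, 1],
  ],
)

```text
t: 28.95
ee_pos: [557.5, -306.7, 239.1]
tcp_rot: [-3.121, 0.359, 0.001]
wrist_force: [-0.7, -0.1, -0.6]
width: 1.0
grasp_force: 0.0
```

```bash
python3 - <<'E'
from h import *
where();c,s=shot('wrist','w11')
th=np.radians(-13.3);X=np.array([np.cos(th),np.sin(th)]);Y=np.array([-X[1],X[0]]);C=np.array([557.5,-260.8])
hsv=cv2.cvtColor(c["pixels"],cv2.COLOR_RGB2HSV)
m=((hsv[...,1]<40)&(hsv[...,2]>165)).astype(np.uint8)
m=cv2.morphologyEx(m,cv2.MORPH_CLOSE,np.ones((5,5)))
for k in cv2.findContours(m,cv2.RETR_EXTERNAL,cv2.CHAIN_APPROX_SIMPLE)[0]:
    if cv2.contourArea(k)>500:
        r=cv2.minAreaRect(k);p=px2w(c,[r[0]],30,s)[0,:2];print(cv2.contourArea(k),np.round(r[0]),np.round(r[1]),"case xy",(p-C)@X,(p-C)@Y)
E
```

```text
t 28.95 pos [ 557.5 -306.7  239.1] ydir(deg) -103.1 z [-0.001  0.    -1.   ] w 1.0 g 0.0 F [-0.7 -0.1 -0.6]
3634.0 [ 34. 272.] [102.  44.] case xy -124.85655742413815 229.02872493482528
1879.0 [252. 176.] [105.  21.] case xy 1.0312842529051287 -44.28981424784639
5623.0 [209. 170.] [260. 140.] case xy 7.3509549027685255 4.03076419532483
3148.5 [106.  50.] [87. 57.] case xy 129.7661424313906 101.77600358881931
```

carry_out(
  moves=[
    [-1.59, -4.84, 0, 0, 0, 0, 1],
    [-1.59, -4.84, 0, 0, 0, 0, 1],
    [-1.59, -4.84, 0, 0, 0, 0, 1],
    [-1.59, -4.84, 0, 0, 0, 0, 1],
    [-1.59, -4.84, 0, 0, 0, 0, 1],
    [-1.59, -4.84, 0, 0, 0, 0, 1],
    [-1.59, -4.84, 0, 0, 0, 0, 1],
    [-1.59, -4.84, 0, 0, 0, 0, 1],
    [-1.59, -4.84, 0, 0, 0, 0, 1],
    [-1.59, -4.84, 0, 0, 0, 0, 1],
    [-1.59, -4.84, 0, 0, 0, 0, 1],
    [-1.59, -4.84, 0, 0, 0, 0, 1],
    [-1.59, -4.84, 0, 0, 0, 0, 1],
    [-1.59, -4.84, 0, 0, 0, 0, 1],
    [0, 0, 0, 0, 0, 0.108, 1],
    [0, 0, 0, 0, 0, 0.108, 1],
    [0, 0, 0, 0, 0, 0, 1],
    [0, 0, 0, 0, 0, 0, 1],
  ],
)

```text
t: 31.25
ee_pos: [494.6, 403.0, 237.9]
tcp_rot: [3.063, -0.691, -0.003]
wrist_force: [-0.1, 0.2, 0.2]
width: 1.001
grasp_force: 0.0
```

```bash
python3 - <<'E'
from h import *
where();c,s=shot('wrist','w12')
E
```

```text
t 31.25 pos [494.6 403.  237.9] ydir(deg) -115.4 z [-0.002 -0.001 -1.   ] w 1.001 g 0.0 F [-0.1  0.2  0.2]
```

View pics/w12.png

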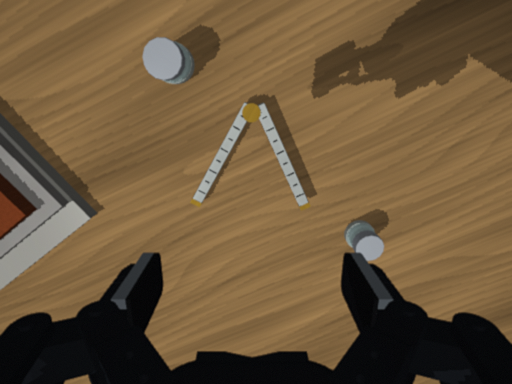

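```bash
python3 - <<'E'
from h import *
c,s=load('w12')
p,b=vee(c,s,(252,113),(198,201),(304,203));print(tool([*(p+27*b-s["ee_pos"][:2]),0]))
E
```

```text
pin [547.2 377.1] ends [[483.7, 477.6], [427.8, 365.8]] dirs [ 122.3 -174.6] len [119. 120.] bis 153.9 sq27 [522.9 389. ] mid65 [488.8 405.8]
[ 3.15  0.04 -0.  ]
```

carry_out(
  moves=[
    [3.15, 0.04, 3, 0, 0, 0, 1],
    [0, 0, 5, 0, 0, 0.012, 1],
    [0, 0, 5, 0, 0, 0, 1],
    [0, 0, 5, 0, 0, 0, 1],
    [0, 0, 3, 0, 0, 0, 1],
    [0, 0, 1.1, 0, 0, 0, 1],
    [0, 0, 0, 0, 0, 0, 1],
    [0, 0, 0, 0, 0, 0, 0],
    [0, 0, 0, 0, 0, 0, -1],
    [0, 0, 0, 0, 0, 0, -1],
    [0, 0, 0, 0, 0, 0, -1],
    [0, 0, 0, 0, 0, 0, -1],
    [0, 0, 0, 0, 0, 0, -1],
    [0, 0, 0, 0, 0, 0, -1],
  ],
  force=40,
)

```text
t: 33.05
ee_pos: [524.5, 390.2, 20.1]
tcp_rot: [-3.058, 0.711, -0.003]
wrist_force: [-0.5, -0.9, 6.2]
width: 0.262
grasp_force: 41.0
```

carry_out(
  moves=[
    [0, 0, 0, 0, 0, 0, 0.2],
    [0, 0, 0, 0, 0, 0, 0.2],
    [-1.9, 0, 0, 0, 0, 0, 0.2],
    [-1.9, 0, 0, 0, 0, 0, 0.2],
    [0, 0, 0, 0, 0, 0, 0.2],
    [0, 0, 0, 0, 0, 0, -1],
    [0, 0, 0, 0, 0, 0, -1],
    [0, 0, 0, 0, 0, 0, -1],
    [0, 0, 0, 0, 0, 0, -1],
    [0, 0, -2, 0, 0, 0, -1],
    [0, 0, -5, 0, 0, 0, -1],
    [0, 0, -5, 0, 0, 0, -1],
    [0, 0, -2, 0, 0, 0, -1],
    [0, 0, 0, 0, 0, 0, -1],
  ],
  force=60,
)

```text
t: 34.8
ee_pos: [490.2, 406.7, 160.1]
tcp_rot: [-3.057, 0.711, -0.004]
wrist_force: [-0.3, 0.0, -1.1]
width: 0.247
grasp_force: 61.4
```

```bash
python3 - <<'E'
from h import *
where();c,s=shot('wrist','w13')
hsv=cv2.cvtColor(c["pixels"],cv2.COLOR_RGB2HSV)
m=((hsv[...,0]>12)&(hsv[...,0]<30)&(hsv[...,1]>190)&(hsv[...,2]>90)).astype(np.uint8)
for k in cv2.findContours(m,cv2.RETR_EXTERNAL,cv2.CHAIN_APPROX_SIMPLE)[0]:
    if cv2.contourArea(k)>100:
        r=cv2.boundingRect(k);u=(r[0]+r[2]/2,r[1]+r[3]/2);print(r,tool(px2w(c,[u],s["ee_pos"][2]+5,s)[0]-s["ee_pos"]))
E
```

```text
t 34.8 pos [490.2 406.7 160.1] ydir(deg) -116.2 z [ 0.003  0.002 -1.   ] w 0.247 g 61.4 F [-0.3  0.  -1.1]
```

carry_out(
  moves=[
    [0, 0, 0, 0, 0, -0.113, -1],
    [0, 0, 0, 0, 0, -0.112, -1],
    [1.54, 4.47, 0, 0, 0, 0, -1],
    [1.54, 4.47, 0, 0, 0, 0, -1],
    [1.54, 4.47, 0, 0, 0, 0, -1],
    [1.54, 4.47, 0, 0, 0, 0, -1],
    [1.54, 4.47, 0, 0, 0, 0, -1],
    [1.54, 4.47, 0, 0, 0, 0, -1],
    [1.54, 4.47, 0, 0, 0, 0, -1],
    [1.54, 4.47, 0, 0, 0, 0, -1],
    [1.54, 4.47, 0, 0, 0, 0, -1],
    [1.54, 4.47, 0, 0, 0, 0, -1],
    [1.54, 4.47, 0, 0, 0, 0, -1],
    [1.54, 4.47, 0, 0, 0, 0, -1],
    [1.54, 4.47, 0, 0, 0, 0, -1],
    [1.54, 4.47, 0, 0, 0, 0, -1],
    [0, 0, 3, 0, 0, 0, -1],
    [0, 0, 0, 0, 0, 0, -1],
    [0, 0, 0, 0, 0, 0, -1],
  ],
)

```text
t: 37.22
ee_pos: [554.1, -251.2, 126.7]
tcp_rot: [-3.119, 0.363, 0.005]
wrist_force: [0.2, -0.3, -0.4]
width: 0.25
grasp_force: 61.3
```

```bash
python3 - <<'E'
from h import *
where();s=get_state();print(tool(np.array([556.4,-252.3,25])-s["ee_pos"]))
c,s=shot('wrist','w14');im=c["pixels"][:,:,::-1].copy()
X=np.array([.973,-.23]);Y=np.array([.23,.973]);C=np.array([557.5,-260.8])
for y in(-10,26):
    q=w2px(c,[[*(C+y*Y+x*X),22] for x in(-75,-35,35,75)],s).astype(int)
    for a in q: cv2.circle(im,tuple(int(i) for i in a),2,(0,0,255),-1)
cv2.imwrite("pics/w14.png",im)
E
```

```text
t 37.23 pos [ 554.1 -251.2  126.7] ydir(deg) -103.3 z [-0.003  0.002 -1.   ] w 0.25 g 61.3 F [ 0.2 -0.3 -0.4]
[ 0.28  0.07 10.17]
```

View pics/w14.png

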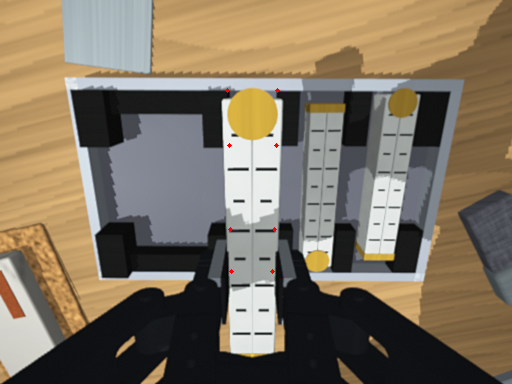

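carry_out(
  moves=[
    [0.2, 0.1, 3, 0, 0, 0, -1],
    [0, 0, 3, 0, 0, 0, -1],
    [0, 0, 1.5, 0, 0, 0, -1],
    [0, 0, 1, 0, 0, 0, -1],
    [0, 0, 0.7, 0, 0, 0, -1],
    [0, 0, 0.5, 0, 0, 0, -1],
    [0, 0, 0.4, 0, 0, 0, -1],
    [0, 0, 0, 0, 0, 0, -1],
    [0, 0, 0.2, 0, 0, 0, -1],
    [0, 0, 0.1, 0, 0, 0, -1],
    [0, 0, 0, 0, 0, 0, -1],
  ],
)

```text
t: 38.65
ee_pos: [557.1, -253.9, 24.8]
tcp_rot: [3.12, -0.364, 0.001]
wrist_force: [-1.7, 1.1, 1.6]
width: 0.244
grasp_force: 61.7
```

carry_out(
  moves=[
    [0, 0, 0, 0, 0, 0, -0.2],
    [0, 0, 0, 0, 0, 0, -0.2],
    [0, 0, 0, 0, 0, 0, -0.2],
    [0, 0, -2, 0, 0, 0, -0.2],
    [0, 0, -4, 0, 0, 0, -0.2],
    [0, 0, -6, 0, 0, 0, 1],
    [0, 0, -6, 0, 0, 0, 1],
    [0, 0, -3.5, 0, 0, 0, 1],
    [0.9, -4.8, 0, 0, 0, 0, 1],
    [0.9, -4.8, 0, 0, 0, 0, 1],
    [0.9, -4.8, 0, 0, 0, 0, 1],
    [0.9, -4.8, 0, 0, 0, 0, 1],
    [0.9, -4.8, 0, 0, 0, 0, 1],
    [0.9, -4.8, 0, 0, 0, 0, 1],
    [0.9, -4.8, 0, 0, 0, 0, 1],
    [0, 0, 0, 0, 0, 0.115, 1],
    [0, 0, 0, 0, 0, 0.115, 1],
    [0, 0, 0, 0, 0, 0, 1],
    [0, 0, 0, 0, 0, 0, 1],
  ],
)

```text
t: 41.02
ee_pos: [695.5, 58.6, 240.2]
tcp_rot: [-3.058, 0.717, -0.002]
wrist_force: [0.2, -0.7, -0.2]
width: 0.998
grasp_force: 0.0
```

```bash
python3 - <<'E'
from h import *
where();c,s=shot('wrist','w15')
hsv=cv2.cvtColor(c["pixels"],cv2.COLOR_RGB2HSV)
m=(hsv[...,2]<100).astype(np.uint8);m[240:]=0
for k in cv2.findContours(m,cv2.RETR_EXTERNAL,cv2.CHAIN_APPROX_SIMPLE)[0]:
    if cv2.contourArea(k)>300: print(cv2.contourArea(k),cv2.boundingRect(k))
d,_=shot('side','s15'); e,_=shot('scene','c15')
o=np.zeros((576,800,3),np.uint8);o[:384,:512]=c["pixels"]
S=d["pixels"][170:230,180:240];o[:288,512:]=cv2.resize(S,(288,288),interpolation=cv2.INTER_CUBIC)
S=e["pixels"][185:245,265:325];o[288:,512:]=cv2.resize(S,(288,288),interpolation=cv2.INTER_CUBIC)
cv2.imwrite("pics/m15.png",o[:,:,::-1])
E
```

```text
t 41.02 pos [695.5  58.6 240.2] ydir(deg) -116.4 z [ 0.001 -0.    -1.   ] w 0.998 g 0.0 F [ 0.2 -0.7 -0.2]
2585.0 (48, 136, 63, 60)
10654.5 (83, 90, 184, 129)
852.5 (0, 54, 63, 85)
21705.0 (313, 0, 199, 239)
1324.5 (145, 0, 150, 76)
440.0 (186, 0, 36, 34)
2251.5 (106, 0, 76, 69)
```

View pics/m15.png

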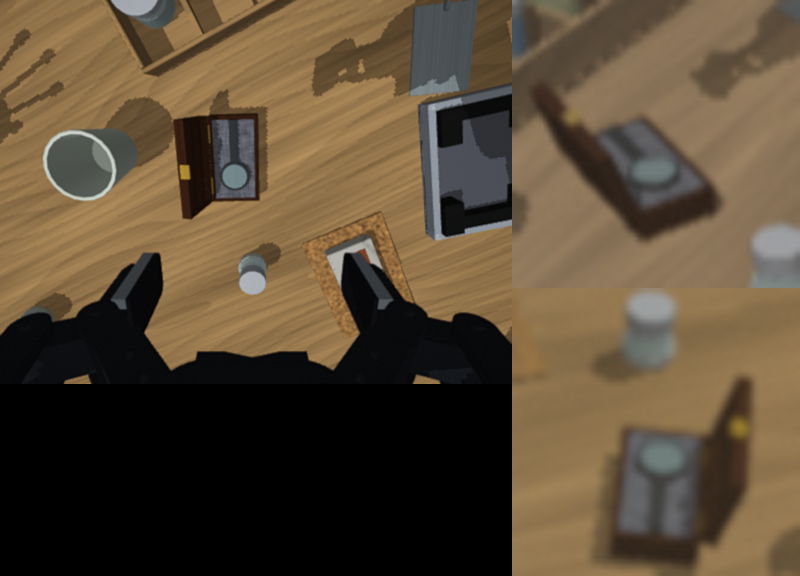

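```bash
python3 - <<'E'
from h import *
c,s=load('w15')
P=px2w(c,[(257,114),(259,199),(210,115),(213,201)],22,s);print([tool(p-s["ee_pos"]).tolist() for p in P])
for z in(70,78):
  Q=px2w(c,[(175,120),(182,218),(190,119),(194,205)],z,s);print(z,[tool(p-s["ee_pos"]).tolist() for p in Q])
E
```

```text
[[5.77, 0.57, 21.82], [-4.04, 0.87, 21.82], [5.65, -4.58, 21.83], [-4.31, -4.61, 21.82]]
70 [[5.48, -7.29, 17.03], [-4.54, -7.3, 17.02], [5.58, -5.86, 17.03], [-3.09, -5.96, 17.02]]
78 [[5.55, -7.09, 16.23], [-4.21, -7.1, 16.22], [5.64, -5.7, 16.23], [-2.8, -5.8, 16.22]]
```

```bash
python3 - <<'E'
from h import *
c,s=load('w15')
P=px2w(c,[(80,165),(117,170),(45,160),(80,131),(80,199)],80,s);print([tool(p-s["ee_pos"]).tolist() for p in P])
E
```

```text
[[1.33, -16.49, 16.03], [0.84, -12.99, 16.03], [1.81, -19.76, 16.03], [4.55, -15.95, 16.03], [-2.12, -17.07, 16.02]]
```

carry_out(
  moves=[
    [-1.4, -5.4, 0, 0, 0, 0, -1],
    [-1.4, -5.4, 0, 0, 0, 0, -1],
    [0, 0, 0, 0, 0, 0, -1],
    [0, 0, 0, 0, 0, 0, -1],
    [0, 0, 5, 0, 0, 0, -1],
    [0, 0, 5, 0, 0, 0, -1],
    [0, 0, 4.9, 0, 0, 0, -1],
    [0, 0, 2, 0, 0, 0, -1],
    [0, 0, 0, 0, 0, 0, -1],
    [0, 0, 0, 0, 0, 0, -1],
  ],
)

```text
t: 42.42
ee_pos: [720.8, 167.6, 73.5]
tcp_rot: [-3.056, 0.72, -0.008]
wrist_force: [0.9, -0.2, 0.3]
width: -0.001
grasp_force: 0.0
```

```bash
python3 - <<'E'
from h import *
where();c,s=shot('wrist','w16')
b=load('w15')
O=b[1]["ee_pos"];A=R.from_rotvec(b[1]["tcp_rot"]).as_matrix()
print("rel",(A.T@(s["ee_pos"]-O)).round(1))
hsv=cv2.cvtColor(c["pixels"],cv2.COLOR_RGB2HSV)
m=((hsv[...,0]>18)&(hsv[...,0]<30)&(hsv[...,1]>170)&(hsv[...,2]>130)).astype(np.uint8)
for k in cv2.findContours(m,cv2.RETR_EXTERNAL,cv2.CHAIN_APPROX_SIMPLE)[0]:
    if cv2.contourArea(k)>30: print(cv2.contourArea(k),cv2.boundingRect(k))
E
```

```text
t 42.42 pos [720.8 167.6  73.5] ydir(deg) -116.5 z [ 0.005  0.    -1.   ] w -0.001 g 0.0 F [ 0.9 -0.2  0.3]
rel [ -26.  -108.8  166.8]
```

carry_out(
  moves=[
    [0, 1.3, 0.2, 0, 0, 0, -1],
    [0, 1.0, 0, 0, 0, 0, -1],
    [0, 0.8, 0, 0, 0, 0, -1],
    [0, 0.6, -0.1, 0, 0, 0, -1],
    [0, 0.6, 0, 0, 0, 0, -1],
    [0, 0.7, 0, 0, 0, 0, -1],
    [0, 0.8, 0.2, 0, 0, 0, -1],
    [0, 0, 0, 0, 0, 0, -1],
  ],
)

```text
t: 43.48
ee_pos: [692.0, 115.2, 66.7]
tcp_rot: [3.057, -0.721, -0.002]
wrist_force: [0.6, -0.1, -0.4]
width: 0.003
grasp_force: 0.0
```

```bash
cat > look.py <<'E'
from h import *
import sys
where();c,s=shot('wrist',sys.argv[1]);d,_=shot('side',sys.argv[1]+'s')
b=load('w15');O=b[1]["ee_pos"];A=R.from_rotvec(b[1]["tcp_rot"]).as_matrix()
print("rel",(A.T@(s["ee_pos"]-O)).round(1))
for q in (d,b[0]):
    pass
def dark(im):
    h=cv2.cvtColor(im,cv2.COLOR_RGB2HSV);return ((h[...,2]<75)&(h[...,1]>60)).astype(np.uint8)
print("side dark box region: ",[cv2.countNonZero(dark(load(n)[0]["pixels"])[170:230,180:240]) for n in('s15',sys.argv[1]+'s')])
for n in('s15',sys.argv[1]+'s'):
    print(cv2.boundingRect(dark(load(n)[0]["pixels"])[170:230,180:240]))
    print('\n'.join(''.join('#' if v else '.' for v in r) for r in dark(load(n)[0]["pixels"])[180:225:2,185:235]))
E
python3 look.py w17
```

```text
t 43.48 pos [692.  115.2  66.7] ydir(deg) -116.5 z [-0.001 -0.    -1.   ] w 0.003 g 0.0 F [ 0.6 -0.1 -0.4]
rel [-28.5 -49.1 173.5]
side dark box region:  [276, 365]
(3, 0, 40, 50)
..................................................
..................................................
..................................................
..................................................
###...............................................
####..............................................
#####.............................................
..###.............................................
...####...........................................
....########......................................
.....########.....................................
.......########...................................
........########..................................
..........#######.................................
............#######................#..............
..............#####.............#####.............
................#####.....############............
.................###################..............
..
[... 740 characters left out ...]
.........######......................
.......######.........#######.....................
........######........####....#...................
.........#######......###.......#.................
..........##############..........................
............############...........#..............
..............#########.........#####.............
................#######...############............
..................##################..............
...................###########....................
.....................####.........................
..................................................
..................................................
..................................................
```

carry_out(
  moves=[
    [0, 0.8, 0.1, 0, 0, 0, -1],
    [0, 0.6, 0.4, 0, 0, 0, -1],
    [0, 0.6, 0.6, 0, 0, 0, -1],
    [0, 0.4, 0.5, 0, 0, 0, -1],
    [0, 0.4, 0.4, 0, 0, 0, -1],
    [0, 0.4, 0.3, 0, 0, 0, -1],
    [0, 0, 0, 0, 0, 0, -1],
  ],
)

```text
t: 44.45
ee_pos: [678.0, 87.0, 43.8]
tcp_rot: [3.058, -0.72, -0.001]
wrist_force: [-0.1, -0.6, 0.9]
width: 0.002
grasp_force: 0.0
```

```bash
python3 look.py w18 | sed '/^rel/!{/^t /!{1,30d}}'
```

```text
t 44.45 pos [678.   87.   43.8] ydir(deg) -116.5 z [-0.001 -0.    -1.   ] w 0.002 g 0.0 F [-0.1 -0.6  0.9]
rel [-28.5 -17.6 196.4]
...............#..........................#.......
.....#............#...............................
....................#.............................
...............#......................#...........
...........#.....#..#................#............
.............#...................#................
...........######.................................
........##############............................
..........#############...........................
...........############.........##................
.........###############........###...............
..........###############.......#####.............
............#########################.............
..............###...##################............
................##..##################............
..................##################..............
...................###########....................
.....................####.........................
..................................................
..................................................
..................................................
```

carry_out(
  moves=[
    [0, 0, 0.2, 0, 0, 0, -1],
    [0, 0, 0.2, 0, 0, 0, -1],
    [0, 0, 0.2, 0, 0, 0, -1],
    [0, 0, 0, 0, 0, 0, -1],
  ],
)

```text
t: 45.05
ee_pos: [679.0, 87.5, 42.7]
tcp_rot: [3.058, -0.719, 0.001]
wrist_force: [-7.9, -0.2, 18.5]
width: 0.002
grasp_force: 8.9
```

carry_out(
  moves=[
    [0, 0, -1, 0, 0, 0, -1],
    [0, 0, -4, 0, 0, 0, -1],
    [0, 0, -6, 0, 0, 0, 1],
    [2.8, 0, -6, 0, 0, 0, 1],
    [0, 0, -3, 0, 0, 0, 1],
    [0, 0, 0, 0, 0, 0, 1],
    [0, 0, 0, 0, 0, 0, 1],
  ],
)

```text
t: 45.92
ee_pos: [701.1, 75.7, 233.1]
tcp_rot: [3.058, -0.719, -0.004]
wrist_force: [-1.1, 0.0, 0.4]
width: 0.999
grasp_force: 0.0
```

```bash
python3 - <<'E'
from h import *
where();c,s=shot('wrist','w19')
h=cv2.cvtColor(c["pixels"],cv2.COLOR_RGB2HSV);print(h[160,240],h[150,250],h[170,230])
m=((h[...,2]<90)&(h[...,1]>80)).astype(np.uint8);m[245:]=0;m=cv2.morphologyEx(m,cv2.MORPH_OPEN,np.ones((3,3)))
for k in cv2.findContours(m,cv2.RETR_EXTERNAL,cv2.CHAIN_APPROX_SIMPLE)[0]:
    if cv2.contourArea(k)>1000:
        r=cv2.minAreaRect(k);print(cv2.contourArea(k),np.round(r[0]),np.round(r[1]),r[2],[tool(p-s["ee_pos"]).tolist() for p in px2w(c,cv2.boxPoints(r),32,s)])
print('\n'.join(''.join('#' if v else '.' for v in r) for r in m[90:240:5,150:330:3]))
E
```

```text
t 45.92 pos [701.1  75.7 233.1] ydir(deg) -116.5 z [-0.003  0.    -1.   ] w 0.999 g 0.0 F [-1.1  0.   0.4]
[ 11 179  57] [ 10 179  50] [ 10 175  51]
4715.5 [254. 156.] [92. 62.] 88.15238952636719 [[6.17, -3.14, 20.08], [6.37, 3.31, 20.09], [-3.76, 3.99, 20.13], [-4.01, -3.09, 20.12]]
1770.0 [383.  35.] [ 34. 122.] 63.94650650024414 [[12.32, 6.72, 20.07], [16.85, 16.58, 20.07], [14.29, 18.48, 20.09], [9.49, 8.43, 20.09]]
1077.5 [231.  35.] [  9. 154.] 60.7807502746582 [[10.3, -8.94, 20.05], [16.79, 4.11, 20.05], [16.14, 4.56, 20.05], [9.56, -8.56, 20.06]]
......................................................##....
............................................................
............................................................
............................................................
....................................######..................
........................##################..................
........................##################..................
.........................##################.................
.........................#################.........
[... 590 characters left out ...]
###########..................
..........................################..................
..........................################..................
..........................################..................
..........................################..................
............................................................
............................................................
............................................................
............................................................
............................................................
............................................................
............................................................
```

carry_out(
  moves=[
    [-0.6, -0.3, 4, 0, 0, 0, 1],
    [0, 0, 5, 0, 0, 0, 1],
    [0, 0, 5, 0, 0, 0, 1],
    [0, 0, 4, 0, 0, 0, 1],
    [0, 0, 2, 0, 0, 0, 1],
    [0, 0, 1.3, 0, 0, 0, 1],
    [0, 0, 0, 0, 0, 0, 1],
    [0, 0, 0, 0, 0, 0, 0.4],
    [0, 0, 0, 0, 0, 0, -1],
    [0, 0, 0, 0, 0, 0, -1],
    [0, 0, 0, 0, 0, 0, -1],
    [0, 0, 0, 0, 0, 0, -1],
    [0, 0, 0, 0, 0, 0, -1],
  ],
  force=70,
)

```text
t: 47.6
ee_pos: [699.9, 80.8, 24.5]
tcp_rot: [-3.057, 0.719, -0.007]
wrist_force: [-0.5, 0.5, 6.0]
width: 0.638
grasp_force: 75.7
```

carry_out(
  moves=[
    [0, 0, -1, 0, 0, 0, -1],
    [0, 0, -3, 0, 0, 0, -1],
    [0, 0, -5, 0, 0, 0, -1],
    [0, 0, -5, 0, 0, 0, -1],
    [0, 0, 0, 0, 0, 0, -1],
    [0, 0, 0, 0, 0, 0, -1],
  ],
)

```text
t: 48.35
ee_pos: [697.0, 80.9, 160.8]
tcp_rot: [3.058, -0.719, -0.003]
wrist_force: [-1.1, 0.3, -3.8]
width: 0.636
grasp_force: 74.8
```

```bash
python3 - <<'E'
from h import *
where();c,s=shot('wrist','w20')
h=cv2.cvtColor(c["pixels"],cv2.COLOR_RGB2HSV)
m=((h[...,2]<100)&(h[...,1]>80)).astype(np.uint8);m[300:]=0;m=cv2.morphologyEx(m,cv2.MORPH_OPEN,np.ones((3,3)))
for k in cv2.findContours(m,cv2.RETR_EXTERNAL,cv2.CHAIN_APPROX_SIMPLE)[0]:
    if cv2.contourArea(k)>800: print(cv2.contourArea(k),cv2.boundingRect(k))
print('\n'.join(''.join('#' if v else '.' for v in r) for r in m[60:300:6,130:370:4]))
z=s["ee_pos"][2]-22+32
for r in range(80,200,20): print(r,tool(px2w(c,[(250,r)],z,s)[0]-s["ee_pos"]))
print("scale y",tool(px2w(c,[(200,130)],z,s)[0]-s["ee_pos"]),tool(px2w(c,[(300,130)],z,s)[0]-s["ee_pos"]))
E
```

```text
t 48.35 pos [697.   80.9 160.8] ydir(deg) -116.5 z [-0.002  0.    -1.   ] w 0.636 g 74.8 F [-1.1  0.3 -3.8]
21970.0 (182, 126, 140, 174)
............................................................
............................................................
............................................................
............................................................
............................................................
............................................................
............................................................
............................................................
............................................................
............................................................
............................................................
.........................................####...............
..............##################################............
.............###################################............
.............###################################............
..............##################################
[... 967 characters left out ...]
########.............
...............################################.............
................##############################..............
................##############################..............
................##############################..............
................##############################..............
................##############################..............
................##############################..............
................##############################..............
80 [ 8.33 -0.03 -1.04]
100 [ 7.63 -0.03 -1.03]
120 [ 6.89 -0.03 -1.03]
140 [ 6.13 -0.03 -1.03]
160 [ 5.34 -0.03 -1.02]
180 [ 4.52 -0.04 -1.02]
scale y [ 6.52 -1.97 -1.03] [ 6.52  1.9  -1.02]
```

carry_out(
  moves=[
    [0, 0, 0, 0, 0, -0.115, -1],
    [0, 0, 0, 0, 0, -0.115, -1],
    [-1.03, 4.1, 0, 0, 0, 0, -1],
    [-1.03, 4.1, 0, 0, 0, 0, -1],
    [-1.03, 4.1, 0, 0, 0, 0, -1],
    [-1.03, 4.1, 0, 0, 0, 0, -1],
    [-1.03, 4.1, 0, 0, 0, 0, -1],
    [-1.03, 4.1, 0, 0, 0, 0, -1],
    [-1.03, 4.1, 0, 0, 0, 0, -1],
    [0, 0, 3, 0, 0, 0, -1],
    [0, 0, 3, 0, 0, 0, -1],
    [0, 0, 0, 0, 0, 0, -1],
    [0, 0, 0, 0, 0, 0, -1],
  ],
)

```text
t: 50.02
ee_pos: [561.6, -181.5, 101.4]
tcp_rot: [-3.12, 0.364, 0.002]
wrist_force: [0.5, 0.1, -0.7]
width: 0.636
grasp_force: 74.9
```

```bash
python3 - <<'E'
from h import *
where();s=get_state();print(tool(np.array([560.8,-181.5,29])-s["ee_pos"]))
E
```

```text
t 50.02 pos [ 561.6 -181.5  101.4] ydir(deg) -103.3 z [-0.001  0.001 -1.   ] w 0.636 g 74.9 F [ 0.5  0.1 -0.7]
[-0.07  0.02  7.24]
```

carry_out(
  moves=[
    [-0.1, 0, 2, 0, 0, 0, -1],
    [0, 0, 2, 0, 0, 0, -1],
    [0, 0, 0.7, 0, 0, 0, -1],
    [0, 0, 0.5, 0, 0, 0, -1],
    [0, 0, 0.4, 0, 0, 0, -1],
    [0, 0, 0, 0, 0, 0, -1],
  ],
)

```text
t: 50.78
ee_pos: [560.9, -181.6, 46.0]
tcp_rot: [3.12, -0.364, 0.0]
wrist_force: [0.5, 0.4, -2.7]
width: 0.633
grasp_force: 74.9
```

```bash
python3 - <<'E'
from h import *
where()
E
```

```text
t 50.77 pos [ 560.9 -181.6   46. ] ydir(deg) -103.3 z [ 0. -0. -1.] w 0.633 g 74.9 F [ 0.5  0.4 -2.7]
```

Entered the bay without contact; lower on.

carry_out(
  moves=[
    [0, 0, 0.5, 0, 0, 0, -1],
    [0, 0, 0.4, 0, 0, 0, -1],
    [0, 0, 0.4, 0, 0, 0, -1],
    [0, 0, 0.2, 0, 0, 0, -1],
    [0, 0, 0.2, 0, 0, 0, -1],
    [0, 0, 0, 0, 0, 0, -1],
    [0, 0, 0, 0, 0, 0, -1],
  ],
)

```text
t: 51.65
ee_pos: [560.7, -181.5, 30.5]
tcp_rot: [-3.12, 0.363, 0.001]
wrist_force: [-6.2, 2.2, 8.0]
width: 0.64
grasp_force: 76.2
```

carry_out(
  moves=[
    [0, 0, -0.1, 0, 0, 0, 0.6],
    [0, 0, 0, 0, 0, 0, 0.6],
    [0, 0, 0, 0, 0, 0, 0.6],
    [0, 0, -2, 0, 0, 0, 0.6],
    [0, 0, -4, 0, 0, 0, 0.6],
    [0, 0, -6, 0, 0, 0, 1],
    [0, 0, -6, 0, 0, 0, 1],
    [0, 0, -3, 0, 0, 0, 1],
    [-4, 0, 0, 0, 0, 0, 1],
    [0, 0, 0, 0, 0, 0, 1],
    [0, 0, 0, 0, 0, 0, 1],
  ],
)

```text
t: 53.02
ee_pos: [522.4, -172.6, 241.0]
tcp_rot: [3.12, -0.364, 0.003]
wrist_force: [-0.3, -0.4, 0.1]
width: 1.003
grasp_force: 0.0
```

```bash
python3 - <<'E'
from h import *
where();c,s=shot('wrist','w21');d,_=shot('side','s21');e,_=shot('scene','c21')
X=np.array([.973,-.23]);Y=np.array([.23,.973]);C=np.array([557.5,-260.8])
h=cv2.cvtColor(c["pixels"],cv2.COLOR_RGB2HSV)
m=((h[...,0]<16)&(h[...,1]>130)&(h[...,2]<90)).astype(np.uint8);m[300:]=0;m=cv2.morphologyEx(m,cv2.MORPH_OPEN,np.ones((3,3)))
for k in cv2.findContours(m,cv2.RETR_EXTERNAL,cv2.CHAIN_APPROX_SIMPLE)[0]:
    if cv2.contourArea(k)>800:
        r=cv2.minAreaRect(k);P=px2w(c,cv2.boxPoints(r),38,s)[:,:2];print("box",cv2.contourArea(k),np.round(r[0]),np.round(r[1]),r[2],"case",((P-C)@np.c_[X,Y]).round(0).tolist())
m=((h[...,1]<40)&(h[...,2]>150)).astype(np.uint8);m=cv2.morphologyEx(m,cv2.MORPH_OPEN,np.ones((9,3)))
for k in cv2.findContours(m,cv2.RETR_EXTERNAL,cv2.CHAIN_APPROX_SIMPLE)[0]:
    if cv2.contourArea(k)>500:
        r=cv2.minAreaRect(k);p=px2w(c,[r[0]],30,s)[0,:2];print("w",np.round(r[0]),np.round(r[1]),"case",(p-C)@X,(p-C)@Y)
E
```

```text
t 53.02 pos [ 522.4 -172.6  241. ] ydir(deg) -103.3 z [ 0.002 -0.001 -1.   ] w 1.003 g 0.0 F [-0.3 -0.4  0.1]
box 4898.0 [252. 118.] [98. 53.] 90.0 case [[48.0, 105.0], [48.0, 51.0], [-52.0, 49.0], [-52.0, 107.0]]
w [122. 219.] [93. 47.] case -117.9484045271011 232.81231123992478
w [316. 145.] [34. 21.] case -29.126467012804653 7.414788230089073
w [320.  75.] [23. 46.] case 42.587076945892164 7.0972135605882025
w [196. 111.] [156.   7.] case 7.096851922112291 137.31180411373023
w [204.  14.] [28. 37.] case 98.72970465440223 125.01816865301056
```

carry_out(
  moves=[
    [5.2, 0, 0, 0, 0, 0, -1],
    [0, 0, 5, 0, 0, 0, -1],
    [0, 0, 5, 0, 0, 0, -1],
    [0, 0, 5, 0, 0, 0, -1],
    [0, 0, 3, 0, 0, 0, -1],
    [0, 0, 0.8, 0, 0, 0, -1],
    [0, 0, 0.4, 0, 0, 0, -1],
    [0, 0, 0.2, 0, 0, 0, -1],
    [0, 0, 0, 0, 0, 0, -1],
  ],
)

```text
t: 54.3
ee_pos: [572.6, -184.2, 49.0]
tcp_rot: [-3.12, 0.363, 0.002]
wrist_force: [-7.9, 2.9, 11.1]
width: -0.001
grasp_force: 5.6
```

carry_out(
  moves=[
    [0, 0, -1, 0, 0, 0, -1],
    [0, 0, -4, 0, 0, 0, -1],
    [0, 0, -6, 0, 0, 0, -1],
    [0, 0, -6, 0, 0, 0, -1],
    [-5, 4, -5, 0, 0, 0, -1],
    [-3, 0, -4, 0, 0, 0, 1],
    [0, 0, 0, 0, 0, 0, 1],
    [0, 0, 0, 0, 0, 0, 1],
  ],
)

```text
t: 55.3
ee_pos: [499.4, -198.8, 295.2]
tcp_rot: [3.12, -0.364, 0.003]
wrist_force: [0.4, 0.4, 0.1]
width: 0.638
grasp_force: 0.0
```

```bash
python3 - <<'E'
from h import *
where();c,s=shot('wrist','w22');d,_=shot('side','s22')
X=np.array([.973,-.23]);Y=np.array([.23,.973]);C=np.array([557.5,-260.8])
# rectified top view of the case at z=30, 3 mm/px, printed as classes
xs=np.arange(-85,86,6);ys=np.arange(-140,141,4)
G=np.array([[*(C+x*X+y*Y),30] for x in xs[::-1] for y in ys]);q=w2px(c,G,s).round().astype(int)
h=cv2.cvtColor(c["pixels"],cv2.COLOR_RGB2HSV);rows=[]
for u,v in q:
    if not(0<=u<512 and 0<=v<384): rows.append('?');continue
    H,S,V=h[v,u]; rows.append('W' if S<50 and V>95+30 else 'y' if S>170 and 15<H<30 and V>80 else 'B' if S>110 and H<16 and V<90 else '.' )
n=len(ys);print('\n'.join(''.join(rows[i*n:(i+1)*n]) for i in range(len(xs))))
# rest of scene vs start
a=np.load("side0.npy",allow_pickle=True).item()["pixels"].astype(int);m=(np.abs(a-d["pixels"]).sum(2)>90).astype(np.uint8);m=cv2.morphologyEx(m,cv2.MORPH_OPEN,np.ones((3,3)))
print([cv2.boundingRect(k) for k in cv2.findContours(m,cv2.RETR_EXTERNAL,cv2.CHAIN_APPROX_SIMPLE)[0] if cv2.contourArea(k)>40])
hs=cv2.cvtColor(d["pixels"],cv2.COLOR_RGB2HSV);ms=((hs[...,1]<45)&(hs[...,2]>150)).astype(np.uint8)[195:240,245:320]
k=max(cv2.findContours(ms,cv2.RETR_EXTERNAL,cv2.CHAIN_APPROX_SIMPLE)[0],key=cv2.contourArea);M=cv2.moments(k);print("strip",cv2.contourArea(k),px2w(d,[(M["m10"]/M["m00"]+245,M["m01"]/M["m00"]+195)],20))
E
```

```text
t 55.3 pos [ 499.4 -198.8  295.2] ydir(deg) -103.3 z [ 0.002 -0.001 -1.   ] w 0.638 g 0.0 F [0.4 0.4 0.1]
.........................................................WW............
.WWWWWWWWWWWWWWWWWWWWWWWWWWWWWWWWWW.yy.WWWWWWWWWWWWWWWWWWWWWWWWWWWWWWWW
.WW.......yyy.W...................Wyyyy..............................WW
.WW.....Wyyyy.W......yyyyyy.......Wyyyy..............................WW
.WW.......yyyWW.......WWWWWW......WWW.WW.............................WW
.WW......WWWWWW.......WWWWWW......WWWWWWW............................WW
.WW.....WWWWWWW.........W..W......WWWWWWW.......BBBBBBBBBBBBBB.......WW
.WW......WWWWWW.......WWWWWW......WWWWWWW.......BBBBBBBBBBBBBB.......WW
..W......WWWWWW......WWWWWWW......WWWWWW........BBBBBBBBBBBBBB.......WW
........WWWWWWW.......WWWWWW......WWWWWW........BBBBBBBBBBBBBB.......WW
.........WW.WW.......WWWWWWW......WWWWWW........BBBBBBBBBBBBBB.......WW
.....................WWWWWWW......WWWWWW........BBBBBBBBBBBBBB.......WW
.........WW.WW........WWWWWW......WWWWWWW.......BBBBBBBBBBBBBB.......WW
.........WW.WW.......WWWWWWW......W.WW.WW.......BBBBBBBBBB
[... 916 characters left out ...]
...W...........................WW
.WWWWWWWWWWWWWWWWWWWWWWWWWWWWWWWWWWWWWWWWWWWWWWWWWWWWWWWWWWWWWWWWWWWWWW
.......................................................................
[(176, 318, 9, 13), (410, 278, 17, 12), (461, 225, 25, 8), (375, 218, 19, 57), (418, 215, 33, 34), (260, 207, 43, 19), (386, 194, 34, 45), (504, 189, 8, 16), (192, 188, 38, 31), (325, 170, 58, 26), (455, 168, 12, 42), (283, 158, 46, 20), (486, 154, 5, 19), (467, 152, 19, 20), (351, 151, 41, 25), (392, 147, 5, 23), (313, 137, 63, 24), (464, 72, 33, 79), (393, 60, 19, 71), (294, 46, 36, 67), (403, 17, 10, 40), (328, 15, 69, 30), (482, 0, 20, 68), (227, 0, 80, 147)]
strip 314.0 [[475.60191319   3.54923854  20.        ]]
```

carry_out(
  moves=[
    [3.85, 1.95, 3, 0, 0, 0, -0.1],
    [3.85, 1.95, 5, 0, 0, 0, -0.1],
    [0, 0, 5, 0, 0, 0, -0.1],
    [0, 0, 5, 0, 0, 0, -0.1],
    [0, 0, 4, 0, 0, 0, -0.1],
    [0, 0, 3, 0, 0, 0, -0.1],
    [0, 0, 1.5, 0, 0, 0, -0.1],
    [0, 0, 0.5, 0, 0, 0, -0.1],
    [0, 0, 0, 0, 0, 0, -0.1],
    [0, 0, 0, 0, 0, 0, -0.1],
  ],
  force=40,
)

```text
t: 56.65
ee_pos: [564.2, -253.4, 28.7]
tcp_rot: [3.119, -0.364, 0.004]
wrist_force: [-0.0, 0.1, 0.5]
width: 0.453
grasp_force: 0.0
```

carry_out(
  moves=[
    [0, 0, 0.3, 0, 0, 0, -1],
    [0, 0, 0, 0, 0, 0, -1],
    [0, 0, 0, 0, 0, 0, -1],
    [0, 0, 0, 0, 0, 0, -1],
    [-0.3, 0, -0.2, 0, 0, 0, -1],
    [-0.4, 0, 0, 0, 0, 0, -1],
    [-0.3, 0, 0, 0, 0, 0, -1],
    [0, 0, 0.4, 0, 0, 0, -1],
    [0, 0, 0.1, 0, 0, 0, -1],
    [0, 0, 0, 0, 0, 0, -1],
  ],
)

```text
t: 57.9
ee_pos: [553.2, -250.5, 26.2]
tcp_rot: [-3.121, 0.363, 0.002]
wrist_force: [-12.7, 5.5, 28.6]
width: 0.262
grasp_force: 42.6
```

```bash
python3 -c "
from h import *
where()"
```

```text
t 57.9 pos [ 553.2 -250.5   26.2] ydir(deg) -103.3 z [-0.001  0.    -1.   ] w 0.262 g 42.6 F [-12.7   5.5  28.6]
```

carry_out(
  moves=[
    [0, 0, -0.2, 0, 0, 0, -0.1],
    [0, 0, 0, 0, 0, 0, -0.1],
    [0, 0, 0, 0, 0, 0, -0.1],
    [0, 0, -2, 0, 0, 0, -0.1],
    [0, 0, -5, 0, 0, 0, -0.1],
    [0, 0, -6, 0, 0, 0, -0.1],
    [0, 0, -6, 0, 0, 0, -0.1],
    [-3.5, -2, -4, 0, 0, 0, -0.1],
    [-3.5, -2, -4, 0, 0, 0, -0.1],
    [0, 0, 0, 0, 0, 0, -0.1],
    [0, 0, 0, 0, 0, 0, -0.1],
  ],
)

```text
t: 59.28
ee_pos: [494.4, -195.5, 293.5]
tcp_rot: [3.12, -0.364, 0.002]
wrist_force: [-0.2, 0.7, -0.3]
width: 0.447
grasp_force: 0.0
```

```bash
python3 - <<'E'
from h import *
where();c,s=shot('wrist','w23')
X=np.array([.973,-.23]);Y=np.array([.23,.973]);C=np.array([557.5,-260.8])
xs=np.arange(-85,86,4);ys=np.arange(-120,30,3)
G=np.array([[*(C+x*X+y*Y),30] for x in xs[::-1] for y in ys]);q=w2px(c,G,s).round().astype(int)
h=cv2.cvtColor(c["pixels"],cv2.COLOR_RGB2HSV);rows=[]
for u,v in q:
    if not(0<=u<512 and 0<=v<384): rows.append('?');continue
    H,S,V=h[v,u]; rows.append('W' if S<50 and V>110 else 'y' if S>160 and 12<H<32 and V>60 else '.' )
n=len(ys);print('\n'.join('%4d '%xs[::-1][i]+''.join(rows[i*n:(i+1)*n]) for i in range(len(xs))))
E
```

```text
t 59.27 pos [ 494.4 -195.5  293.5] ydir(deg) -103.3 z [ 0.001 -0.001 -1.   ] w 0.447 g 0.0 F [-0.2  0.7 -0.3]
  83 ..................................................
  79 WWWWWWWWWWWWWWWWWWWWWWWWWWWWWWWWWWWWWWWWWWWWWWWWWW
  75 WWWWWWWyy.WWWWWWWWWWWWWWWWWWWWWWWWWWWWWWWWWWWWWWW.
  71 ....W.yyyyyWW.....................................
  67 .....yyyyyy.WWW............................y......
  63 ....W.yyyyyWWW.......yyyyyyyyyy..........yyyyy....
  59 .....Wyyyy.WWW........WWWWWWWWy..........yyyyyyW..
  55 ....WWWWWWWWWWW.......WWWWWWWWW..........yyyyyyW..
  51 .....WWWWWWWWW........WWWWWWWWW.........WyyyyyWW..
  47 ....WWWWWWWWWW........WWWWWWWWW........WWWWWWWWW..
  43 .....WWWWWWWWW........WWWWWWWWW........WWWWWWWWW..
  39 .....WWWWWWWWW........WWWWWWWWW........WWWWWWWWW..
  35 .....WWWWWWWWWW.......WWWWWWWWW.........WWWWWWWW..
  31 .....WWWWWWWWWW.......WWWWWWWW..........WWWWWWWW..
  27 ....WWWWWWWWWWW.......WWWWWWWWW.........WWWWWWWW..
  23 .....WWWWWWWWWW.......WWWWWWWWW.........WWWWWWWW..
  19 ....WWWWWWWW..W.......WWWWWWWWW........WWWWWWWWW..
  15 .....WWWWWWW..........WWWWWWWWW..
[... 717 characters left out ...]
WWWWWWWWW........WWWWWWWWW..
 -41 .....WWWWWWWWWW......WWWWWWWWWW........WWWWWWWWW..
 -45 .....WWWWWWWWWW.......WWWWWWWWW........WWWWWWWWW..
 -49 .....WWWWWWWWW........WWW..WWWW........WWWWWWWWW..
 -53 .............yy.......WyyyyyWWW.........WWWWWWWW..
 -57 ....yyyyyyyyy........W.yyyyy.WW.........WWWWWWWW..
 -61 .......................yyyyyyWW.........WWWWWWWW..
 -65 .......................yyyyyWW.........Wyyyyyyyy..
 -69 .........................y........................
 -73 ......WWWWWWWWW......WWWWWWWWWWWW....WWWWW........
 -77 WWWWWWWWWWWWWWWWWWWWWWWWWWWWWWWWWWWWWWWWWWWWWWWWWW
 -81 WWWWWWWWWWWWWWWWWWWWWWWWWWWWWWWWWWWWWWWWWWWWWWWWWW
 -85 ..................................................
```

carry_out(
  moves=[
    [2.7, 4.78, 1, 0, 0, 0, -0.1],
    [2.7, 4.78, 1, 0, 0, 0, -0.1],
    [2.7, 4.78, 3, 0, 0, 0, -0.1],
    [0, 0, 5, 0, 0, 0, -0.1],
    [0, 0, 5, 0, 0, 0, -0.1],
    [0, 0, 5, 0, 0, 0, -0.1],
    [0, 0, 4, 0, 0, 0, -0.1],
    [0, 0, 1.7, 0, 0, 0, -0.1],
    [0, 0, 0.8, 0, 0, 0, -0.1],
    [0, 0, 0, 0, 0, 0, -0.1],
    [0, 0, 0.3, 0, 0, 0, -1],
    [0, 0, 0, 0, 0, 0, -1],
    [0, 0, 0, 0, 0, 0, -1],
    [0, 0, 0, 0, 0, 0, -1],
  ],
  force=40,
)

```text
t: 61.08
ee_pos: [541.9, -355.1, 27.9]
tcp_rot: [3.117, -0.363, 0.007]
wrist_force: [-0.2, -0.5, 6.7]
width: 0.26
grasp_force: 40.2
```

carry_out(
  moves=[
    [-0.3, 0, -0.2, 0, 0, 0, -1],
    [-0.3, 0, 0, 0, 0, 0, -1],
    [-0.2, 0, 0, 0, 0, 0, -1],
    [0, 0, 0.3, 0, 0, 0, -1],
    [0, 0, 0.1, 0, 0, 0, -1],
    [0, 0, 0, 0, 0, 0, -1],
  ],
)

```text
t: 61.82
ee_pos: [533.1, -352.1, 27.8]
tcp_rot: [3.12, -0.363, 0.001]
wrist_force: [-6.3, 4.6, 22.9]
width: 0.261
grasp_force: 42.1
```

carry_out(
  moves=[
    [0, 0, -0.2, 0, 0, 0, -0.1],
    [0, 0, 0, 0, 0, 0, -0.1],
    [0, 0, 0, 0, 0, 0, -0.1],
    [0, 0, -2, 0, 0, 0, -0.1],
    [0, 0, -5, 0, 0, 0, -0.1],
    [0, 0, -6, 0, 0, 0, -0.1],
    [0, 0, -6, 0, 0, 0, -0.1],
    [-3.5, -5, -4, 0, 0, 0, -0.1],
    [-3.5, -5, -4, 0, 0, 0, -0.1],
    [0, -4, 0, 0, 0, 0, -0.1],
    [0, 0, 0, 0, 0, 0, -0.1],
    [0, 0, 0, 0, 0, 0, -0.1],
  ],
)

```text
t: 63.32
ee_pos: [502.9, -215.9, 284.2]
tcp_rot: [3.12, -0.363, 0.001]
wrist_force: [1.5, -0.2, 0.4]
width: 0.45
grasp_force: 0.0
```

```bash
python3 - <<'E'
from h import *
where();c,s=shot('wrist','w24')
X=np.array([.973,-.23]);Y=np.array([.23,.973]);C=np.array([557.5,-260.8])
xs=np.arange(-85,86,8);ys=np.arange(-140,141,4)
G=np.array([[*(C+x*X+y*Y),30] for x in xs[::-1] for y in ys]);q=w2px(c,G,s).round().astype(int)
h=cv2.cvtColor(c["pixels"],cv2.COLOR_RGB2HSV);rows=[]
for u,v in q:
    if not(0<=u<512 and 0<=v<384): rows.append('?');continue
    H,S,V=h[v,u]; rows.append('W' if S<50 and V>110 else 'y' if S>160 and 15<H<32 and V>60 else 'B' if S>110 and H<16 and V<90 else '.' )
n=len(ys);print('\n'.join('%4d '%xs[::-1][i]+''.join(rows[i*n:(i+1)*n]) for i in range(len(xs))))
m=((h[...,1]<45)&(h[...,2]>150)).astype(np.uint8)
for k in cv2.findContours(m,cv2.RETR_EXTERNAL,cv2.CHAIN_APPROX_SIMPLE)[0]:
    if cv2.contourArea(k)>1500: r=cv2.minAreaRect(k);print("white",np.round(r[0]),np.round(r[1]),px2w(c,[r[0]],20,s)[0])
E
```

```text
t 63.33 pos [ 502.9 -215.9  284.2] ydir(deg) -103.3 z [ 0.    -0.001 -1.   ] w 0.45 g 0.0 F [ 1.5 -0.2  0.4]
  83 ........................................................WWW............
  75 .WWWWWWWWWWWWWWWWWWWWWWWWWWWWWWWWWWWWWWWWW....WWWWWWWWWWWWWWWWW......WW
  67 .WW........y.........................y...............................WW
  59 .WW.......yyyyWW.....WWWWWWW........yyyyW............................WW
  51 .WW......WyyyyWW.....WWWWWWW.......Wyyy.W............................WW
  43 .WW......WWWWWWW.....WWWWWWW.......WWWWWW.......BBBBBBBBBBBBBBB......WW
  35 .WW......WWWWWWW.....WWWWWWW.......WWWWWW.......BBBBBBBBBBBBBBB......WW
  27 .WW......WWWWWWW.....WWWWWWW..WW...WWWWWW.WW....BBBBBBBBBBBBBB.WW....WW
  19 .WW......WWWWWWWW....WWWWWWWW..W...WWWWWW.W.....BBBBBBBBBBBBBB.WW...WWW
  11 .WW......WWWWWWWW....WWWWWWW.WWW...WWWWWW.W.....BBBBBBBBBBBBBB.WW....WW
   3 .WW......WWWWWW.W....WWWWWWWW..W...WWWWWW.W.....BBBBBBBBBBBBBBWWW...WWW
  -5 .WW......W.WW.W.W....WWWWWWWW.W....WWWWWW.W.....BBBBBBBBBBBBBB.WWW...WW
 -13 .WW......WWWWWWWW....WWWWWWW...W...WWWWWW.W.....BBBBBBBBBBBBBB
[... 293 characters left out ...]
.BBBBBBBBBBBBBB.......WW
 -53 .WW......WWWWWWW.....W.yyyWW.......WWWWWW............................WW
 -61 .WW............y.....Wyyyy.W.........................................WW
 -69 .WW..................................................................WW
 -77 .WWWWWWWWWWWWWWWWWWWWWWWWWWWWWWWWWWWWWWWWWWWWWWWWWWWWWWWWWWWWWWWWWWWWWW
 -85 .......................................................................
white [100. 206.] [99. 43.] [486.20548136  -1.23762205  20.        ]
white [314. 106.] [ 21. 108.] [ 547.60612194 -305.42093916   20.        ]
white [270. 103.] [ 20. 107.] [ 563.48669991 -253.01989976   20.        ]
white [278. 102.] [142. 247.] [ 562.75842464 -263.71842286   20.        ]
```

All four are in place, the strip is on the mat, and the robot is clear.

```bash
python3 -c "
from workcell import *
print(job_done())"
```

```text
the job is handed in; nothing more can be done
None
```

I handed the job in at about 63 s, though no verdict came back. By my last measurements, the marble strip lies flat on the mat, all three rules are folded and on the floors of their slots, and the box is shut and seated in its bay. I never came near the jars, cup, brush or palette knife, but did not re-measure them at the end.

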